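# Shut a propped specimen case: fold the prop, catch the lid, lower it

### The arm

A 7-joint arm with a two-finger parallel gripper is mounted at the origin on a cart in front of the work surface, level with it; the furniture and walls round the work are solid. World frame = base frame: x ahead of the robot, y to its left, z up, the work surface at z = 0. Lengths are in m, angles in rad, forces in N, time in s.
With the tool pointing down it reaches from about 0.4 to 0.875 m from the base axis. Payload 6.5 kg.
Tool frame: the origin (TCP) lies midway between the tips of the shut fingers; the grasp point (between the pads) lies 19 mm behind it; z points along the fingers, x is the direction in which the jaws open and shut, and the axes are right-handed (so a half turn about z gives the same grasp; the last joint's range is limited). The gripper opens to 85 mm and grips with 20 to 120 N. Pads are 22 mm wide; open, the fingers measure 114 mm over their backs; the gripper's body (76 mm by 85 mm) begins 54 mm behind the grasp point. The pads swing forward as they close: fully open they stand 13 mm farther back than shut.
Start: joints at [1.082, 0.536, -0.004, 1.538, 0.003, 1.067, -0.071], TCP at [0.267, -0.593, 0.231] pointing down, gripper open.
Joint ranges: [-2.7, 2.7], [-0.37, 2.16], [-1.27, 1.26], [0.24, 2.4], [-1.31, 4.45], [0.19, 1.91], [-2.76, 2.76]. Speed limits (rad/s): [2.39, 2.39, 3.14, 3.14, 3.14, 3.14, 3.14].

### API

Orientations are given as a unit quaternion [x, y, z, w].
In Python, from rig import robot gives the robot as it stands.
- The arm moves only by the tool step_arm, never from a script. Its argument "rows" is a list of rows, each a list of 5 numbers: the shift along the tool's x, y, z in cm, then the turn about the tool's z in degrees, then the opening, from 0 (shut) to 1 (fully open). In form: [[tx, ty, tz, twist, fingers], ...]. A call has 1 to 20 rows; each row is the pose to reach, as a shift and turn from the pose commanded when the call began, along the tool's axes at that moment; what a row does not reach only later rows make up. A row lasts 1/12 s, in which the tool goes at most 41.7 mm and 7.16 degrees, less where a joint would pass 70% of its speed; a pose out of reach is approached as far as the arm can. A call with a gripper value outside its range is refused whole. The fingers move at their own pace and stop on an object; the grip force is fixed at half the most. Time passes only in rows, so rows that repeat a pose let the fingers close. It gives the time, the measured TCP pose, the force and the opening at its end, in the units of the state.
- robot.get_obs(): the state, without advancing time (a new reading comes with each control period).
- robot.read_camera(name): name is "scene" or "top" or "wrist"; returns the picture (384x512x3 uint8, blue, green, red); there is no depth.
- robot.get_calibration(name): a dict with "fov_y" (degrees; the focal length in pixels is half the picture's height over the tangent of half this angle, whatever the lens; pixels are square), "cx", "cy" (the principal point, pixels), "world_from_camera" (4x4, takes a point from camera to world coordinates); the wrist camera has in their place "tool_from_camera" (4x4, takes a point from camera to tool coordinates, whose origin is the TCP and whose axes are the tool frame's). Camera axes: x right, y up, looking along -z (the intrinsics and any distortion apply to the point x, -y, -z); pixel columns grow to the right and rows downward; lengths in m; the calibration is good to about 2 mm. A picture is of the moment at which its call begins: read the wrist's pose just before it. get_calibration takes no time and is no camera call.
- robot.job_done(): hands the job in, once; it reports no verdict.
The state is a dict: "clock": time; "joint_positions": joint angles; "joint_velocities": joint speeds; "joint_torque": joint torques, N m; "tcp_pos": TCP position; "tool_rot": TCP orientation; "contact_force": force on the tool from outside, world axes, zero at the start; "wrist_torque": the same for the moment, N m; "opening": opening from 0.0 (shut) to 1.0 (fully open).
Only numpy, scipy, OpenCV 4.12 (cv2) and the standard library are available. Lean on these libraries where they do the work, as an engineer would, in place of code of your own. Each camera call takes 0.05 s, during which the arm holds its last target.

### The job

The glazed lid of the specimen case stands propped open on a thin brass rod. Reach under the lid's front lip, push the rod over sideways with a finger so that it folds down into the case, catch the lid on the finger as soon as it begins to fall, and lower it by its lip until it is fully shut, without letting it drop even the last bit; then come clear. Touch, push and support only: do not grip or raise the lid, do not squeeze the rod, and leave the small things round the case where they stand.

Things in the scene. Friction and masses are not known exactly. Their poses are not given: they have to be found in the camera images.
- specimen_case: Wooden case on a dark plinth (208 x 268 mm), fixed to the table, turned up to 0.25 rad; origin under its centre on the table, z up, x from the front to the hinged back, y to the left seen from the front. Box 200 mm deep (x), 260 mm wide (y), walls 10 mm, rim 80 mm above the table, open above. Specimens under 75 mm high are fixed inside, behind x = -40 mm.
- lid (a joint): Opening angle of the lid in rad about the back rim: 0 shut, about 0.46 as it stands on the rod, end stop 1.75. Wooden frame 200 x 260 x 14 mm with glass pane, 0.35 to 0.65 kg, free hinge: unsupported, it falls shut in about 0.15 s. Shut, its underside lies on the rim, 80 mm above the table.
- lip_edge (a point): Middle of the lower front edge of the lid's finger lip (moves with the lid), 228 mm from the hinge line (28 mm ahead of the front rim when shut). The lip is wood, 8 mm thick, 200 mm long along the case's y, centred; it stands 28 mm out past the front wall, its underside flush with the lid's, so a finger under it, in front of the wall, can stay there until the lid is shut.
- front_rim (a point): Middle of the front wall's outer top edge (case x = -100, y = 0, z = 80 mm). The lid's hinge line is the back wall's outer top edge (case x = +100, z = 80 mm), parallel to the case's y.
- prop (a joint): Angle of the brass rod in rad. 0: standing against its stop, leaning 0.14 rad past upright to the case's +y (left), raked 0.2 rad to the front, the lid's weight on its tip. Grows as it folds to -y (right); 1.70: lying along y inside the front wall, just below the rim. Pushed 0.3 rad or more off the stop it falls flat by itself and the lid comes down. 1 to 2 N half way up moves it.
- prop_tip (a point): Centre of the rod's 9 mm ball tip. The rod is 7 mm thick and 110 mm long from pivot to tip; standing, its tip bears under the lip, about 10 mm behind the lip's edge.
- prop_pivot (a point): Pivot of the rod (fixed): 25 mm behind the outer face of the front wall, 55 mm left of the case's middle, 14 mm below the rim.
- vial_a: Glass vial with white cap, 21 mm across and 52 mm high, standing loose to the right of the case; origin under its centre. Bystander.
- vial_b: Glass vial with white cap, 21 mm across and 58 mm high, standing loose to the right of the case; origin under its centre. Bystander.
- weight_100g: Brass calibration weight with a knob, 22 mm across and 30 mm high, standing loose before the right end of the case's front; origin under its centre. Bystander.
- forceps: Steel forceps, 12 x 125 x 6 mm, lying loose to the right of the case; origin under the middle, y along its length. Bystander.

How it is judged:
On the way, in this order (a step that is already met when the one before it is completed fails the run):
1. the rod is pushed off its stop, over the upright, while the lid is still up (rod angle over 0.3 rad) (value of joint prop above 0.3 rad).
2. the lid, off the rod, rests on the fingers and comes down under control (0.10 to 0.34 rad open, slower than 0.8 rad/s, fingers bearing at least 0.5 N, for 0.2 s) (value of joint lid between 0.1 and 0.34 rad and velocity of joint lid above -0.8 rad/s and contact force between the fingers and lid above 0.5 N), for 0.2 s.
3. the finger still carries the lid when it is all but shut (under 0.03 rad, 7 mm at the lip, fingers bearing at least 0.3 N) (value of joint lid below 0.03 rad and velocity of joint lid above -0.8 rad/s and contact force between the fingers and lid above 0.3 N).
At the end, for the whole second after the job is handed in: The lid is shut (under 0.02 rad, 5 mm at the lip), the rod lies folded inside (over 1.45 rad), and the two vials, the weight and the forceps are within 20 mm of where they stood, upright as before (value of joint lid below 0.02 rad and value of joint prop above 1.45 rad and distance of each of vial_a, vial_b, weight_100g, forceps from where it was at the start of the episode below 0.02 m and angle between each of vial_a, vial_b, weight_100g, forceps's own z axis and vertical below 0.2 rad); the robot touches nothing.
It fails at once if the lid drops: faster than 1.0 rad/s when less than 0.30 rad open (value of joint lid below 0.3 rad and velocity of joint lid below -1 rad/s).
It fails at once if the lid is raised instead of lowered (over 0.57 rad, 25 mm or more at the lip) (value of joint lid above 0.57 rad).
It fails at once if the lid is gripped or struck (over 30 N from the fingers) (contact force between the fingers and lid above 30 N).
It fails at once if the rod is squeezed or forced (over 15 N from the fingers) (contact force between the fingers and prop above 15 N).
It fails at once if a bystander is lifted or knocked about (moved over 30 mm) (distance of any of vial_a, vial_b, weight_100g, forceps from where it was at the start of the episode above 0.03 m).
It also fails if it takes over 42 s, if anything falls off the work surface, if the arm or the gripper's body presses on something with over 40 N, if the wrist force passes 120 N, or if a joint passes its speed limit or range.

## Working session

There is one attempt and no reset: what is moved stays moved. The work goes in short steps, Python scripts to look and compute and a tool call to move; the robot and the scene stay as the last step left them, time stands still between calls to the robot, and variables do not carry over. Pictures are saved under pics/ and viewed, and the job is handed in when it is done.

Besides the shell and the picture viewer there is one more tool, called after ">>>" as a command line: name --pt "numbers of a row" for each row, then --argument value for the rest. step_arm: Moves the arm, as the interface text tells. Its arguments: {"type":"object","properties":{"rows":{"type":"array"}},"required":["rows"]}

```bash
mkdir -p pics; ls
python3 - <<'E'
from rig import robot
import cv2
for n in ["scene","top","wrist"]:
    o=robot.get_obs()
    im=robot.read_camera(n); cv2.imwrite(f"pics/{n}0.png",im)
    print(n,robot.get_calibration(n))
print(o)
E
```

```text
pics
scene {'fov_y': 42.68606151624746, 'cx': 256.54274308511606, 'cy': 194.71351415725042, 'world_from_camera': array([[ 0.49718082,  0.41333856, -0.76286464, -0.14043991],
       [-0.86756384,  0.24899859, -0.43050283, -0.76397165],
       [ 0.0120088 ,  0.87587153,  0.48239491,  0.58925318],
       [ 0.        ,  0.        ,  0.        ,  1.        ]])}
top {'fov_y': 48.7599766251588, 'cx': 253.34275633908834, 'cy': 189.397119165385, 'world_from_camera': array([[-0.01887183,  0.99488747, -0.09921073,  0.50524972],
       [-0.9998182 , -0.01850814,  0.00458496, -0.32613055],
       [ 0.00272531,  0.09927922,  0.99505588,  0.98379197],
       [ 0.        ,  0.        ,  0.        ,  1.        ]])}
wrist {'fov_y': 67.27279872306771, 'cx': 254.93533690042008, 'cy': 192.14317084614405, 'tool_from_camera': array([[ 9.99999810e-01,  7.48627594e-05, -6.11427595e-04,
        -1.12556711e-03],
       [-1.05979557e-04, -9.56877800e-01, -2.90490731e-01,
        -7.40650232e-02],
       [-6.06808429e-04,  2.90490741e-01, -9.56877610e-01,
        -1.43206435e-01],
       [ 0.00000000e+00,  0.00000000e+00,  0.00000000e+00,
         1.00000000e+00]])}
{'clock': 0.1, 'joint_positions': array([ 1.08180662,  0.53711693, -0.00440802,  1.53880001,  0.00258542,
        1.06728237, -0.07117182]), 'joint_velocities': array([ 0.00112694, -0.00325541, -0.00122065, -0.0030907 , -0.00024133,
        0.00121373, -0.00141186]), 'joint_torque': array([ 2.42096845e-03, -5.84572148e+01,  1.05230235e+00, -2.59778273e+01,
        1.27511579e-02,  4.68623955e-03,  3.75472666e-06]), 'tcp_pos': array([ 0.26643356, -0.59224832,  0.23047378]), 'tool_rot': array([ 8.39751735e-01, -5.42969965e-01, -7.03138148e-04, -3.82607836e-04]), 'contact_force': array([-0.55536845, -0.30939001,  0.02335429]), 'wrist_torque': array([-0.04511781, -0.02317099,  0.03069035]), 'opening': 0.9998501885319588}
```

View pics/scene0.png

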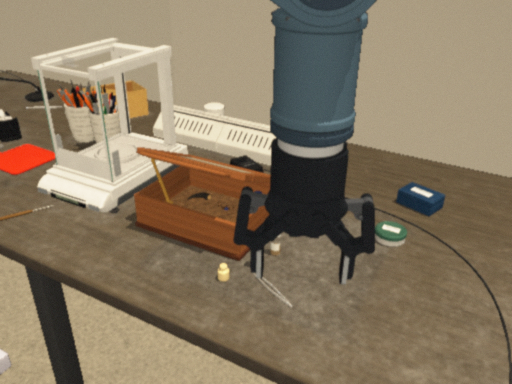

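View pics/top0.png

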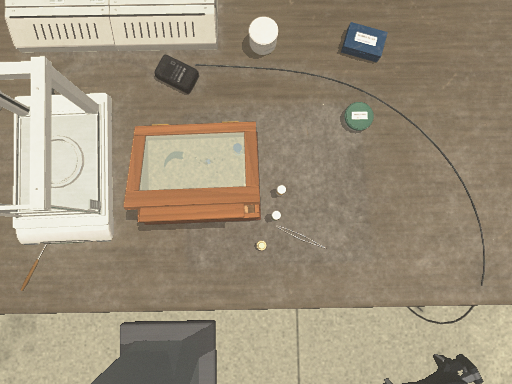

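View pics/wrist0.png

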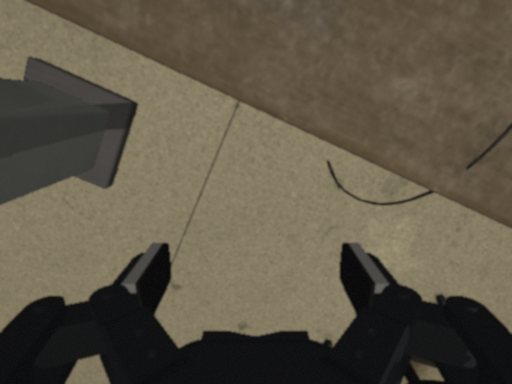

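Run:
```python
import cv2
a=cv2.imread("pics/top0.png"); cv2.imwrite("pics/t0c.png",cv2.resize(a[110:260,115:335],None,fx=3.5,fy=3.5,interpolation=cv2.INTER_CUBIC))
a=cv2.imread("pics/scene0.png"); cv2.imwrite("pics/s0c.png",cv2.resize(a[135:305,120:310],None,fx=3.5,fy=3.5,interpolation=cv2.INTER_CUBIC))
```

```text
(no output)
```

View pics/t0c.png

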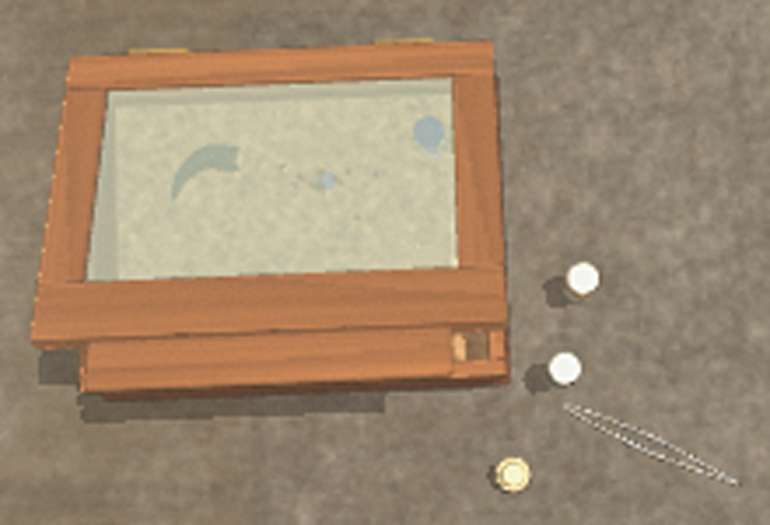

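View pics/s0c.png

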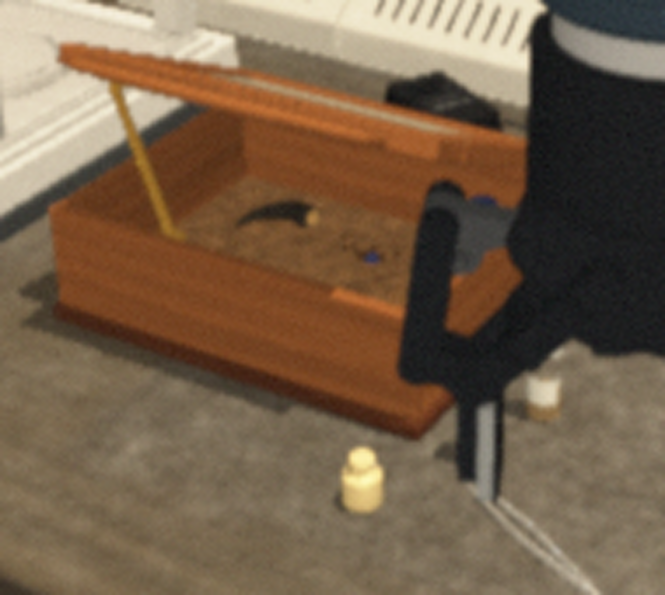

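>>> step_arm --pt "4 0 -4 0 0" --pt "8 0 -8 0 0" --pt "12 0 -12 0 0" --pt "16 0 -16 0 0" --pt "20 0 -20 0 0" --pt "22 0 -24 0 0" --pt "24 0 -28 0 0" --pt "26 0 -32 0 0" --pt "28 0 -36 0 0" --pt "30 0 -40 0 0"

```text
clock: 0.98
tcp_pos: [0.3382, -0.7686, 0.4677]
tool_rot: [0.838, -0.546, 0.012, 0.012]
contact_force: [-1.4, -0.7, -0.8]
opening: 0.002
```

>>> step_arm --pt "6 0 -12 0 0" --pt "8 0 -16 0 0" --pt "10 0 -20 0 0" --pt "12 0 -24 0 0" --pt "14 0 -28 0 0" --pt "16 0 -28 0 0" --pt "20 0 -28 0 0"

```text
clock: 1.57
tcp_pos: [0.3383, -0.7574, 0.5259]
tool_rot: [0.839, -0.542, 0.043, 0.028]
contact_force: [-0.5, 0.3, 0.2]
opening: 0.002
```

Run:
```python
from rig import robot
import cv2
o=robot.get_obs(); print(o['joint_positions'].round(3),o['tcp_pos'],o['tool_rot'])
im=robot.read_camera("scene"); cv2.imwrite("pics/scene1.png",im)
cv2.imwrite("pics/s1c.png",cv2.resize(im[135:305,120:310],None,fx=3.5,fy=3.5,interpolation=cv2.INTER_CUBIC))
```

```text
[ 1.059  0.892  0.268  0.245 -0.229  1.909 -0.017] [ 0.33827517 -0.75742973  0.52594484] [ 0.83872461 -0.54211306  0.04347557  0.02764663]
```

View pics/s1c.png

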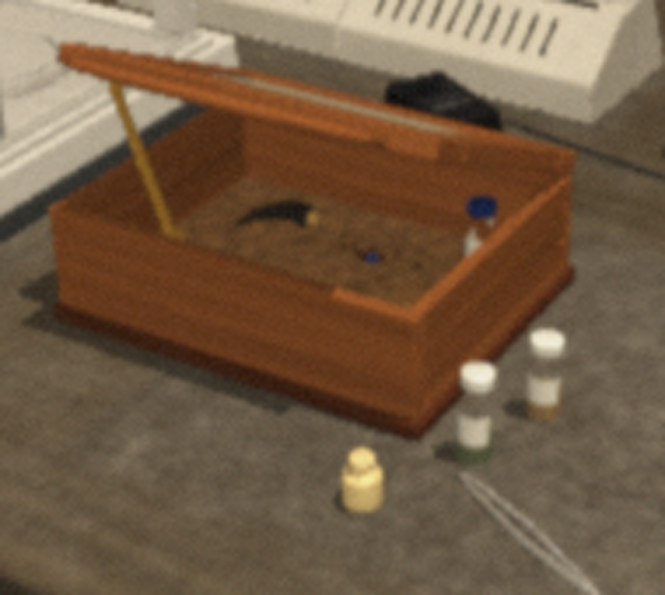

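View pics/scene1.png

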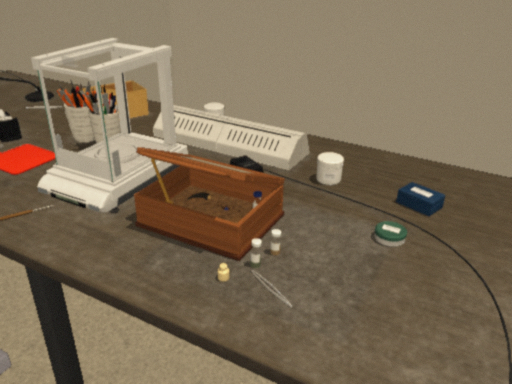

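>>> step_arm --pt "0 0 4 0 0" --pt "-4 0 8 0 0" --pt "-8 0 12 0 0" --pt "-8 0 14 0 0"

```text
clock: 1.95
tcp_pos: [0.3181, -0.7133, 0.4101]
tool_rot: [0.838, -0.542, 0.045, 0.028]
contact_force: [1.0, -2.1, 1.6]
opening: -0.001
```

Run:
```python
from rig import robot
import cv2
o=robot.get_obs(); print(o['joint_positions'].round(3),o['tcp_pos'],o['tool_rot'])
```

```text
[ 0.961  0.64   0.267  0.977 -0.163  1.437  0.033] [ 0.31810843 -0.71329902  0.4101157 ] [ 0.83849294 -0.54233005  0.04477631  0.0283334 ]
```

```bash
cat > kin.py <<'E'
import numpy as np, itertools
from scipy.spatial.transform import Rotation as R
from scipy.optimize import least_squares
DATA=[([ 1.08180662,0.53711693,-0.00440802,1.53880001,0.00258542,1.06728237,-0.07117182],[0.26643356,-0.59224832,0.23047378],[8.39751735e-01,-5.42969965e-01,-7.03138148e-04,-3.82607836e-04]),
([ 1.059,0.892,0.268,0.245,-0.229,1.909,-0.017],[0.33827517,-0.75742973,0.52594484],[0.83872461,-0.54211306,0.04347557,0.02764663]),
([0.961,0.64,0.267,0.977,-0.163,1.437,0.033],[0.31810843,-0.71329902,0.4101157],[0.83849294,-0.54233005,0.04477631,0.0283334])]
E
cat > fit.py <<'E'
from kin import *
def fk(q,s,p):
    o1,o7,bx,by,bz,l1,l2,l3,a1,a2,a3,lat=p
    T=R.identity(); x=np.array([bx,by,bz])
    A=R.from_euler('z',s[0]*q[0]+o1)
    A=A*R.from_euler('y',s[1]*q[1])
    A=A*R.from_euler('z',s[2]*q[2]); x=x+A.apply([a1,lat,l1])
    A=A*R.from_euler('y',s[3]*q[3]); x=x+A.apply([a2,0,0])
    A=A*R.from_euler('z',s[4]*q[4]); x=x+A.apply([0,0,l2])
    A=A*R.from_euler('y',s[5]*q[5]); x=x+A.apply([a3,0,0])
    A=A*R.from_euler('z',s[6]*q[6]+o7); x=x+A.apply([0,0,l3])
    return x,A
if __name__=="__main__":
    best=[]
    for s in itertools.product([1,-1],repeat=4):
        S=[s[0],1,s[1],1,s[2],1,s[3]]
        def res(p):
            r=[]
            for q,x,t in DATA:
                X,A=fk(q,S,p); r+=list((X-x)*5); r+=list((A.inv()*R.from_quat(t)).as_rotvec())
            return np.array(r+list(0.001*(p[2:4]))+list(.001*p[8:]))
        for o7 in (0,np.pi/2,np.pi,-np.pi/2):
            f=least_squares(res,[0,o7,0,0,.3,.35,.35,.25,0,0,0,0])
            best.append((f.cost,S,f.x.round(4)))
    best.sort(key=lambda b:b[0])
    for b in best[:6]: print(b)
E
python3 fit.py
```

```text
(np.float64(5.119311525728291e-07), [-1, 1, -1, 1, -1, 1, -1], array([-1.3000e-03, -3.1431e+00, -1.9200e-02, -1.2400e-02,  3.8810e-01,
        5.0750e-01,  4.4890e-01,  3.7660e-01,  5.4000e-03, -3.5000e-03,
        1.2200e-02, -2.1300e-02]))
(np.float64(5.119311525729602e-07), [-1, 1, -1, 1, -1, 1, -1], array([-1.3000e-03,  3.1401e+00, -1.9200e-02, -1.2400e-02,  3.8810e-01,
        5.0750e-01,  4.4890e-01,  3.7660e-01,  5.4000e-03, -3.5000e-03,
        1.2200e-02, -2.1300e-02]))
(np.float64(5.119311525730815e-07), [-1, 1, -1, 1, -1, 1, -1], array([-1.3000e-03,  3.1401e+00, -1.9200e-02, -1.2400e-02,  3.8810e-01,
        5.0750e-01,  4.4890e-01,  3.7660e-01,  5.4000e-03, -3.5000e-03,
        1.2200e-02, -2.1300e-02]))
(np.float64(5.119311525731761e-07), [-1, 1, -1, 1, -1, 1, -1], array([-1.3000e-03, -3.1431e+00, -1.9200e-02, -1.2400e-02,  3.8810e-01,
        5.0750e-01,  4.4890e-01,  3.7660e-01,  5.4000e-03, -3.5000e-03,
        1.2200e-02, -2.1300e-02]))
(np.float64(1.4984382655814556e-06), [1, 1, 1, 1, 1, 1, 1], array([-2.2771, -3.1227,  0.0266, -0.0068,  0.3725,  0.5271,  0.4555,
        0.3937, -0.0083, -0.0169,  0.0361,  0.0102]))
(np.float64(1.4984382655816443e-06), [1, 1, 1, 1, 1, 1, 1], array([ 4.0061,  3.1605,  0.0266, -0.0068,  0.3725,  0.5271,  0.4555,
        0.3937, -0.0083, -0.0169,  0.0361,  0.0102]))
```

```bash
cat > h.py <<'E'
import numpy as np
from scipy.spatial.transform import Rotation as R
from rig import robot
def w2t(targets):
    "world targets -> tool cm shifts from current pose"
    o=robot.get_obs(); A=R.from_quat(o['tool_rot'])
    return [list((A.inv().apply(np.array(t)-o['tcp_pos'])*100).round(1)) for t in targets]
def st():
    o=robot.get_obs(); A=R.from_quat(o['tool_rot']); M=A.as_matrix()
    print('q',o['joint_positions'].round(3),'p',o['tcp_pos'].round(4),'quat',o['tool_rot'].round(4)); print('x',M[:,0].round(3),'y',M[:,1].round(3),'z',M[:,2].round(3),'F',o['contact_force'].round(1),'t',o['clock'])
E
python3 -c "
from h import *
st(); print(w2t([(.5,-.1,.5),(.28,.42,.6)]))"
```

```text
q [ 0.961  0.64   0.267  0.977 -0.163  1.437  0.033] p [ 0.3181 -0.7133  0.4101] quat [ 0.8385 -0.5423  0.0448  0.0283]
x [ 0.408 -0.907  0.106] y [-0.912 -0.41  -0.001] z [ 0.044 -0.096 -0.994] F [ 1.  -2.1  1.6] t 1.95
[[np.float64(-47.3), np.float64(-41.8), np.float64(-14.0)], [np.float64(-102.3), np.float64(-43.0), np.float64(-29.9)]]
```

>>> step_arm --pt "-47 -42 -14 -110 0" --pt "-47 -42 -14 -110 0" --pt "-47 -42 -14 -110 0" --pt "-47 -42 -14 -110 0" --pt "-47 -42 -14 -110 0" --pt "-47 -42 -14 -110 0" --pt "-47 -42 -14 -110 0" --pt "-47 -42 -14 -110 0" --pt "-47 -42 -14 -110 0" --pt "-47 -42 -14 -110 0" --pt "-47 -42 -14 -110 0" --pt "-47 -42 -14 -110 0" --pt "-47 -42 -14 -110 0" --pt "-47 -42 -14 -110 0" --pt "-47 -42 -14 -110 0" --pt "-47 -42 -14 -110 0"

```text
clock: 3.28
tcp_pos: [0.5045, -0.096, 0.5015]
tool_rot: [0.923, 0.381, 0.003, 0.05]
contact_force: [-0.4, 0.1, -0.3]
opening: 0.002
```

```bash
python3 -c "
from h import *
st(); print(w2t([(.28,.42,.6),(.28,.42,.9)]))"
```

```text
q [ 0.32   0.109 -0.309  1.498  0.123  1.495  0.79 ] p [ 0.5045 -0.096   0.5015] quat [0.9231 0.3814 0.0031 0.0498]
x [ 0.709  0.704 -0.032] y [ 0.704 -0.704  0.094] z [ 0.044 -0.09  -0.995] F [-0.4  0.1 -0.3] t 3.2833
[[np.float64(20.1), np.float64(-51.2), np.float64(-15.4)], [np.float64(19.1), np.float64(-48.4), np.float64(-45.3)]]
```

>>> step_arm --pt "20 -51 -15 -45 0" --pt "20 -51 -15 -45 0" --pt "20 -51 -15 -45 0" --pt "20 -51 -15 -45 0" --pt "20 -51 -15 -45 0" --pt "20 -51 -15 -45 0" --pt "20 -51 -15 -45 0" --pt "20 -51 -15 -45 0" --pt "20 -51 -15 -45 0" --pt "20 -51 -15 -45 0" --pt "20 -51 -15 -45 0" --pt "20 -51 -15 -45 0" --pt "20 -50 -30 -45 0" --pt "19 -48 -45 -45 0" --pt "19 -48 -45 -45 0" --pt "19 -48 -45 -45 0" --pt "19 -48 -45 -45 0" --pt "19 -48 -45 -45 0"

```text
clock: 4.78
tcp_pos: [0.3143, 0.3822, 0.6143]
tool_rot: [0.71, 0.701, -0.039, 0.059]
contact_force: [-0.3, -0.4, -0.5]
opening: 0.003
```

```bash
python3 -c "
from h import *
st()"
```

```text
q [-1.065  0.178  0.035  1.164  0.093  1.904  0.553] p [0.3143 0.3822 0.6143] quat [ 0.7101  0.7005 -0.039   0.0589]
x [ 0.015  0.99  -0.138] y [ 1.    -0.012  0.029] z [ 0.027 -0.138 -0.99 ] F [-0.3 -0.4 -0.5] t 4.7833
```

>>> step_arm --pt "0 0 -100 0 0" --pt "0 0 -100 0 0" --pt "0 0 -100 0 0" --pt "0 0 -100 0 0" --pt "0 0 -100 0 0" --pt "0 0 -100 0 0"

```text
clock: 5.28
tcp_pos: [0.3143, 0.3868, 0.6484]
tool_rot: [0.71, 0.702, -0.009, 0.058]
contact_force: [-0.3, 0.8, -0.9]
opening: -0.001
```

```bash
python3 -c "
from h import *
st()"
```

```text
q [-1.851  0.239  1.107  1.139 -0.102  1.908  0.772] p [0.3143 0.3868 0.6484] quat [ 0.7097  0.7021 -0.0092  0.0582]
x [ 0.014  0.995 -0.095] y [ 0.998 -0.007  0.07 ] z [ 0.069 -0.096 -0.993] F [-0.3  0.8 -0.9] t 5.2833
```

>>> step_arm --pt "0 0 -100 0 0" --pt "0 0 -100 0 0" --pt "0 0 -100 0 0" --pt "0 0 -100 0 0" --pt "0 0 -100 0 0" --pt "0 0 -100 0 0" --pt "0 0 -100 0 0" --pt "0 0 -100 0 0"

```text
clock: 5.95
tcp_pos: [0.2771, 0.3861, 0.6704]
tool_rot: [0.708, 0.704, 0.015, 0.056]
contact_force: [2.2, -3.1, 0.2]
opening: 0.001
```

```bash
python3 -c "
from h import *
st()"
```

```text
q [-2.124  0.167  1.26   1.161 -0.047  1.908  0.679] p [0.2771 0.3861 0.6704] quat [0.7082 0.7036 0.015  0.0559]
x [ 0.009  0.998 -0.057] y [ 0.995 -0.004  0.1  ] z [ 0.1   -0.058 -0.993] F [ 2.2 -3.1  0.2] t 5.95
```

```bash
python3 -c "
from h import *
st(); print(w2t([(.31,.7,.38),(.5,1.2,.4)]))"
```

```text
q [-2.124  0.167  1.26   1.161 -0.047  1.908  0.679] p [0.2771 0.3861 0.6704] quat [0.7082 0.7036 0.015  0.0559]
x [ 0.009  0.998 -0.057] y [ 0.995 -0.004  0.1  ] z [ 0.1   -0.058 -0.993] F [ 2.2 -3.1  0.2] t 5.95
[[np.float64(33.0), np.float64(0.2), np.float64(27.4)], [np.float64(83.0), np.float64(19.2), np.float64(24.4)]]
```

>>> step_arm --pt "33 0 27 0 0" --pt "33 0 27 0 0" --pt "33 0 27 0 0" --pt "33 0 27 0 0" --pt "33 0 27 0 0" --pt "33 0 27 0 0" --pt "33 0 27 0 0" --pt "33 0 27 0 0" --pt "33 0 27 0 0" --pt "33 0 27 0 0" --pt "83 19 25 0 0" --pt "83 19 25 0 0" --pt "83 19 25 0 0" --pt "83 19 25 0 0" --pt "83 19 25 0 0" --pt "83 19 25 0 0"

```text
clock: 7.28
tcp_pos: [0.3463, 0.7951, 0.3783]
tool_rot: [0.71, 0.703, 0.01, 0.05]
contact_force: [2.0, -1.0, -1.9]
opening: -0.002
```

```bash
python3 -c "
from h import *
st()"
```

```text
q [-1.354  1.156  1.257  0.249 -1.059  1.907  0.492] p [0.3463 0.7951 0.3783] quat [0.7098 0.7026 0.0102 0.0496]
x [ 0.013  0.998 -0.055] y [ 0.996 -0.008  0.085] z [ 0.084 -0.056 -0.995] F [ 2.  -1.  -1.9] t 7.2833
```

>>> step_arm --pt "100 30 0 0 0" --pt "100 30 0 0 0" --pt "100 30 0 0 0" --pt "100 30 0 0 0" --pt "100 30 0 0 0" --pt "100 30 0 0 0"

```text
clock: 7.78
tcp_pos: [0.3233, 0.8048, 0.3798]
tool_rot: [0.708, 0.704, 0.014, 0.054]
contact_force: [-0.1, -0.2, 0.3]
opening: -0.001
```

```bash
python3 -c "
from h import *
st()"
```

```text
q [-1.385  1.157  1.26   0.244 -1.052  1.909  0.465] p [0.3233 0.8048 0.3798] quat [0.7079 0.7042 0.014  0.054 ]
x [ 0.008  0.998 -0.056] y [ 0.995 -0.003  0.096] z [ 0.096 -0.057 -0.994] F [-0.1 -0.2  0.3] t 7.7833
```

```bash
cat > cam.py <<'E'
import numpy as np
CAL={'scene':(42.68606151624746,256.54274308511606,194.71351415725042,np.array([[ 0.49718082,0.41333856,-0.76286464,-0.14043991],[-0.86756384,0.24899859,-0.43050283,-0.76397165],[0.0120088,0.87587153,0.48239491,0.58925318],[0,0,0,1]])),
'top':(48.7599766251588,253.34275633908834,189.397119165385,np.array([[-0.01887183,0.99488747,-0.09921073,0.50524972],[-0.9998182,-0.01850814,0.00458496,-0.32613055],[0.00272531,0.09927922,0.99505588,0.98379197],[0,0,0,1]]))}
def ray(n,u,v):
    f,cx,cy,T=CAL[n]; F=192/np.tan(np.radians(f/2))
    d=T[:3,:3]@np.array([(u-cx)/F,-(v-cy)/F,-1]); return T[:3,3],d
def plane(n,u,v,z):
    o,d=ray(n,u,v); return o+d*(z-o[2])/d[2]
def proj(n,p):
    f,cx,cy,T=CAL[n]; F=192/np.tan(np.radians(f/2))
    c=T[:3,:3].T@(np.array(p)-T[:3,3]); return np.array([cx-F*c[0]/c[2],cy+F*c[1]/c[2]])
def case(p,x0,y0,th):
    c,s=np.cos(th),np.sin(th); x,y,z=p; return np.array([x0+c*x-s*y,y0+s*x+c*y,z])
def lidpt(r,y,h,a): # distance from hinge r, height h above lid underside
    return (0.1-r*np.cos(a)+h*np.sin(a), y, .08+r*np.sin(a)+h*np.cos(a))
E
python3 - <<'E'
from cam import *
from scipy.optimize import least_squares
# observed pixels: (cam,u,v,model)
t=lambda x,y:(115+x/3.5,110+y/3.5)
s=lambda x,y:(120+x/3.5,135+y/3.5)
obs=[('scene',*s(53,208),lambda a:(-.1,.13,.08)),('scene',*s(415,318),lambda a:(-.1,-.13,.08)),('scene',*s(572,182),lambda a:(.1,-.13,.08)),
('scene',*s(420,437),lambda a:(-.104,-.134,0)),('scene',*s(55,313),lambda a:(-.104,.134,.0)),('scene',*s(575,270),lambda a:(.104,-.134,.0)),
('top',*t(70,58),lambda a:lidpt(0,.13,.014,a)),('top',*t(493,42),lambda a:lidpt(0,-.13,.014,a)),
('top',*t(33,345),lambda a:lidpt(.2,.13,.007,a)),('top',*t(507,322),lambda a:lidpt(.2,-.13,.007,a)),
('top',*t(82,388),lambda a:lidpt(.228,.1,.004,a)),('top',*t(450,376),lambda a:lidpt(.228,-.1,.004,a))]
def res(p):
    r=[]
    for n,u,v,m in obs: r+=list(proj(n,case(m(p[3]),*p[:3]))-[u,v])
    return np.array(r)
f=least_squares(res,[.45,-.19,0.02,.46],loss='soft_l1')
print(f.x, res(f.x).reshape(-1,2).round(1))
p=f.x
for nm,m in [('lipmid',lidpt(.228,0,0,p[3])),('lipL',lidpt(.228,.1,0,p[3])),('lipR',lidpt(.228,-.1,0,p[3])),('rimL',(-.1,.13,.08)),('pivot',(-.075,.055,.066)),('tip',(-.075-.11*.2,.07,.066+.107))]:
    w=case(m,*p[:3]); print(nm,w.round(4),np.hypot(*w[:2]).round(3))
P=case((-.075,.055,.066),*p[:3]);T=case((-.097,.07,.173),*p[:3])
print(proj('scene',P),proj('scene',T),'obs',s(172,235),s(117,85))
for n,u,v,z in [('weight',*s(362,500),0),('vialA',*s(545,412),0),('vialB',*s(473,458),0)]: print(n,plane('scene',u,v,z))
E
```

```text
[ 0.63518601 -0.21019689  0.02158253  0.443851  ] [[-1.4 -0.5]
 [-0.   0.4]
 [ 0.4 -2.6]
 [-0.5  1.8]
 [-0.6  1.4]
 [ 0.5  2.5]
 [-0.5 -1.9]
 [-0.3 -2.1]
 [-0.2 -0.5]
 [-0.   0.6]
 [ 0.3  0.4]
 [ 1.1 -0.5]]
lipmid [ 0.5293 -0.2125  0.1779] 0.57
lipL [ 0.5271 -0.1125  0.1779] 0.539
lipR [ 0.5315 -0.3125  0.1779] 0.617
rimL [ 0.5324 -0.0824  0.08  ] 0.539
pivot [ 0.559  -0.1568  0.066 ] 0.581
tip [ 0.5367 -0.1423  0.173 ] 0.555
[169.62937132 203.1637627 ] [152.94493663 159.74576128] obs (169.14285714285714, 202.14285714285714) (153.42857142857144, 159.28571428571428)
weight [ 0.47495044 -0.34696849  0.        ]
vialA [ 0.59796817 -0.39423913  0.        ]
vialB [ 0.53813948 -0.38007375  0.        ]
```

```bash
python3 -c "
from h import *
st(); print(w2t([(.45,.0,.6),(.45,0,.7)]))"
```

```text
q [-1.385  1.157  1.26   0.244 -1.052  1.909  0.465] p [0.3233 0.8048 0.3798] quat [0.7079 0.7042 0.014  0.054 ]
x [ 0.008  0.998 -0.056] y [ 0.995 -0.003  0.096] z [ 0.096 -0.057 -0.994] F [-0.1 -0.2  0.3] t 7.7833
[[np.float64(-81.5), np.float64(14.9), np.float64(-16.1)], [np.float64(-82.0), np.float64(15.9), np.float64(-26.1)]]
```

>>> step_arm --pt "-82 15 -16 0 0" --pt "-82 15 -16 0 0" --pt "-82 15 -16 0 0" --pt "-82 15 -16 0 0" --pt "-82 15 -16 0 0" --pt "-82 15 -16 0 0" --pt "-82 15 -16 0 0" --pt "-82 15 -16 0 0" --pt "-82 15 -16 0 0" --pt "-82 15 -16 0 0" --pt "-82 15 -16 0 0" --pt "-82 15 -16 0 0" --pt "-82 15 -16 0 0" --pt "-82 15 -16 0 0" --pt "-82 15 -16 0 0" --pt "-82 15 -16 0 0" --pt "-82 15 -16 0 0" --pt "-82 15 -16 0 0" --pt "-82 15 -16 0 0" --pt "-82 15 -16 0 0"

```text
clock: 9.45
tcp_pos: [0.4457, 0.0308, 0.5867]
tool_rot: [0.711, 0.702, 0.013, 0.051]
contact_force: [1.6, 0.4, 0.4]
opening: 0.001
```

```bash
python3 -c "
from h import *
st()"
```

```text
q [-1.659 -0.353  1.036  1.509  0.408  1.759  1.002] p [0.4457 0.0308 0.5867] quat [0.7106 0.7016 0.0135 0.0512]
x [ 0.015  0.998 -0.053] y [ 0.996 -0.01   0.092] z [ 0.091 -0.054 -0.994] F [1.6 0.4 0.4] t 9.45
```

>>> step_arm --pt "0 0 -100 0 0" --pt "0 0 -100 0 0" --pt "0 0 -100 0 0" --pt "0 0 -100 0 0"

```text
clock: 9.78
tcp_pos: [0.4233, 0.0349, 0.6973]
tool_rot: [0.712, 0.698, 0.029, 0.067]
contact_force: [-1.3, -1.0, 0.5]
opening: -0.003
```

```bash
python3 -c "
from h import *
st()"
```

```text
q [-1.371 -0.202  0.861  1.259  0.283  1.909  1.146] p [0.4233 0.0349 0.6973] quat [0.7124 0.6979 0.0293 0.0671]
x [ 0.024  0.998 -0.052] y [ 0.991 -0.017  0.136] z [ 0.135 -0.055 -0.989] F [-1.3 -1.   0.5] t 9.7833
```

>>> step_arm --pt "0 0 -100 0 0" --pt "0 0 -100 0 0"

```text
clock: 9.95
tcp_pos: [0.4101, 0.0315, 0.7155]
tool_rot: [0.714, 0.695, 0.039, 0.081]
contact_force: [-0.4, -1.1, -0.1]
opening: -0.0
```

>>> step_arm --pt "0 0 -100 0 0"

```text
clock: 10.03
tcp_pos: [0.4041, 0.0299, 0.7234]
tool_rot: [0.714, 0.693, 0.043, 0.087]
contact_force: [-0.7, 0.1, 0.0]
opening: 0.001
```

```bash
python3 -c "
from h import *
st()"
```

```text
q [-0.948 -0.168  0.512  1.23   0.231  1.909  1.199] p [0.4041 0.0299 0.7234] quat [0.714  0.6934 0.0432 0.087 ]
x [ 0.035  0.998 -0.059] y [ 0.983 -0.023  0.184] z [ 0.182 -0.064 -0.981] F [-0.7  0.1  0. ] t 10.0333
```

>>> step_arm --pt "0 25 -100 0 0" --pt "0 25 -100 0 0" --pt "0 25 -100 0 0" --pt "0 25 -100 0 0"

```text
clock: 10.37
tcp_pos: [0.3829, 0.022, 0.7494]
tool_rot: [0.715, 0.689, 0.059, 0.103]
contact_force: [-0.0, -0.1, 0.3]
opening: -0.002
```

```bash
python3 -c "
from h import *
st()"
```

```text
q [-0.389 -0.157  0.074  1.189  0.154  1.909  1.286] p [0.3829 0.022  0.7494] quat [0.7147 0.6893 0.0586 0.103 ]
x [ 0.043  0.997 -0.058] y [ 0.973 -0.029  0.228] z [ 0.226 -0.067 -0.972] F [-0.  -0.1  0.3] t 10.3667
```

>>> step_arm --pt "0 60 -80 0 0" --pt "0 60 -80 0 0" --pt "0 60 -80 0 0" --pt "0 60 -80 0 0"

```text
clock: 10.7
tcp_pos: [0.3743, 0.0216, 0.7686]
tool_rot: [0.714, 0.687, 0.067, 0.116]
contact_force: [-0.5, -0.2, 0.7]
opening: -0.0
```

```bash
python3 -c "
from h import *
st()"
```

```text
q [ 0.168 -0.153 -0.347  1.135  0.07   1.909  1.382] p [0.3743 0.0216 0.7686] quat [0.7145 0.6868 0.0671 0.1155]
x [ 0.048  0.997 -0.063] y [ 0.966 -0.03   0.257] z [ 0.255 -0.073 -0.964] F [-0.5 -0.2  0.7] t 10.7
```

>>> step_arm --pt "0 0 -100 0 0" --pt "0 0 -100 0 0" --pt "0 0 -100 0 0" --pt "0 0 -100 0 0" --pt "0 0 -100 0 0" --pt "0 0 -100 0 0"

```text
clock: 11.2
tcp_pos: [0.387, 0.0285, 0.7876]
tool_rot: [0.712, 0.687, 0.077, 0.128]
contact_force: [0.3, 0.4, -0.2]
opening: -0.003
```

```bash
python3 -c "
from h import *
st()"
```

```text
q [ 0.747 -0.145 -0.796  1.051 -0.011  1.908  1.471] p [0.387  0.0285 0.7876] quat [0.7117 0.6866 0.0766 0.1276]
x [ 0.045  0.997 -0.066] y [ 0.958 -0.025  0.287] z [ 0.284 -0.076 -0.956] F [ 0.3  0.4 -0.2] t 11.2
```

>>> step_arm --pt "0 24 2 0 0" --pt "0 24 2 0 0" --pt "0 24 2 0 0" --pt "0 24 2 0 0" --pt "0 24 2 0 0" --pt "0 24 -5 0 0" --pt "0 24 -20 0 0" --pt "0 24 -40 0 0" --pt "0 24 -60 0 0" --pt "0 24 -60 0 0" --pt "0 24 -60 0 0"

```text
clock: 12.12
tcp_pos: [0.4625, 0.0111, 0.811]
tool_rot: [0.707, 0.686, 0.098, 0.142]
contact_force: [-0.1, -0.1, 0.5]
opening: -0.003
```

```bash
python3 -c "
from h import *
st()"
```

```text
q [-0.148 -0.002 -0.075  0.913  0.147  1.909  1.39 ] p [0.4625 0.0111 0.811 ] quat [0.7067 0.6862 0.0978 0.1421]
x [ 0.039  0.998 -0.057] y [ 0.942 -0.018  0.335] z [ 0.333 -0.067 -0.94 ] F [-0.1 -0.1  0.5] t 12.1167
```

>>> step_arm --pt "0 20 3 0 0" --pt "0 20 3 0 0" --pt "0 20 3 0 0" --pt "0 24 -30 0 0" --pt "0 24 -60 0 0" --pt "0 24 -60 0 0" --pt "0 24 -60 0 0" --pt "0 24 -60 0 0" --pt "0 24 -60 0 0"

```text
clock: 12.87
tcp_pos: [0.5075, 0.0404, 0.8451]
tool_rot: [0.674, 0.71, 0.127, 0.159]
contact_force: [0.9, -1.9, 0.4]
opening: -0.003
```

```bash
python3 -c "
from h import *
st()"
```

```text
q [-1.19   0.136  1.26   0.777 -0.119  1.909  1.6  ] p [0.5075 0.0404 0.8451] quat [0.6741 0.7102 0.1269 0.1585]
x [-0.041  0.998 -0.054] y [0.917 0.059 0.394] z [ 0.396 -0.034 -0.918] F [ 0.9 -1.9  0.4] t 12.8667
```

```bash
python3 -c "
from h import *
st(); print(w2t([(.43,-.115,.5),(.43,-.115,.16)]))"
```

```text
q [-1.19   0.136  1.26   0.777 -0.119  1.909  1.6  ] p [0.5075 0.0404 0.8451] quat [0.6741 0.7102 0.1269 0.1585]
x [-0.041  0.998 -0.054] y [0.917 0.059 0.394] z [ 0.396 -0.034 -0.918] F [ 0.9 -1.9  0.4] t 12.8667
[[np.float64(-13.3), np.float64(-21.6), np.float64(29.1)], [np.float64(-11.5), np.float64(-35.0), np.float64(60.3)]]
```

>>> step_arm --pt "-13 -21 29 0 0" --pt "-13 -21 29 0 0" --pt "-13 -21 29 0 0" --pt "-13 -21 29 0 0" --pt "-13 -21 29 0 0" --pt "-13 -21 29 0 0" --pt "-13 -21 29 0 0" --pt "-13 -21 29 0 0" --pt "-13 -21 29 0 0" --pt "-13 -21 29 0 0"

```text
clock: 13.7
tcp_pos: [0.443, -0.0913, 0.5476]
tool_rot: [0.674, 0.71, 0.127, 0.16]
contact_force: [0.2, 0.1, 0.7]
opening: 0.0
```

```bash
python3 -c "
from h import *
st(); print(w2t([(.43,-.115,.5),(.43,-.115,.16)]))"
```

```text
q [-0.616 -0.366  0.483  1.809  0.266  1.26   1.466] p [ 0.443  -0.0913  0.5476] quat [0.6738 0.7103 0.1266 0.1598]
x [-0.041  0.998 -0.056] y [0.917 0.06  0.395] z [ 0.398 -0.035 -0.917] F [0.2 0.1 0.7] t 13.7
[[np.float64(-2.0), np.float64(-3.2), np.float64(3.9)], [np.float64(-0.1), np.float64(-16.6), np.float64(35.1)]]
```

```bash
python3 -c "
from h import *
print(w2t([(.485,-.115,.4),(.485,-.115,.2)]))"
```

```text
[[np.float64(-1.7), np.float64(-2.1), np.float64(15.3)], [np.float64(-0.6), np.float64(-10.0), np.float64(33.6)]]
```

>>> step_arm --pt "-1.7 -2 15 0 0" --pt "-1.7 -2 15 0 0" --pt "-1.7 -2 15 0 0" --pt "-1.7 -2 15 0 0" --pt "-0.6 -10 33.6 0 0" --pt "-0.6 -10 33.6 0 0" --pt "-0.6 -10 33.6 0 0" --pt "-0.6 -10 33.6 0 0" --pt "-0.6 -10 33.6 0 0" --pt "-0.6 -10 33.6 0 0"

```text
clock: 14.53
tcp_pos: [0.4853, -0.114, 0.2005]
tool_rot: [0.673, 0.711, 0.126, 0.159]
contact_force: [1.4, 1.9, 0.9]
opening: -0.004
```

```bash
python3 -c "
from h import *
import cv2
st(); 
for n in ['scene','wrist','top']:
    im=robot.read_camera(n); 
    if n=='scene': im=cv2.resize(im[135:305,100:290],None,fx=3.5,fy=3.5,interpolation=cv2.INTER_CUBIC)
    if n=='top': im=cv2.resize(im[110:260,100:320],None,fx=3.5,fy=3.5,interpolation=cv2.INTER_CUBIC)
    cv2.imwrite(f'pics/{n}2.png',im)
print(w2t([(.49,-.115,.12)]))"
```

```text
q [-0.56   0.178  0.803  2.319 -0.558  0.336  2.33 ] p [ 0.4853 -0.114   0.2005] quat [0.6733 0.711  0.1257 0.1591]
x [-0.043  0.997 -0.057] y [0.917 0.062 0.393] z [ 0.396 -0.035 -0.918] F [1.4 1.9 0.9] t 14.5333
[[np.float64(0.4), np.float64(-2.5), np.float64(7.6)]]
```

View pics/scene2.png

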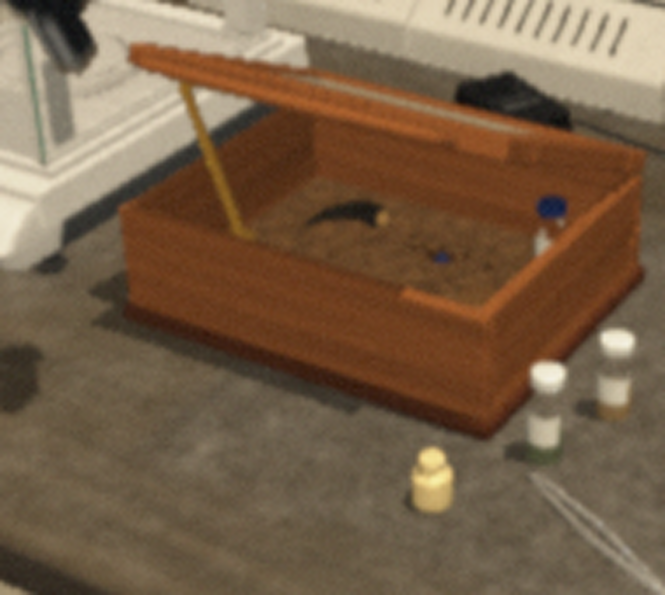

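View pics/wrist2.png

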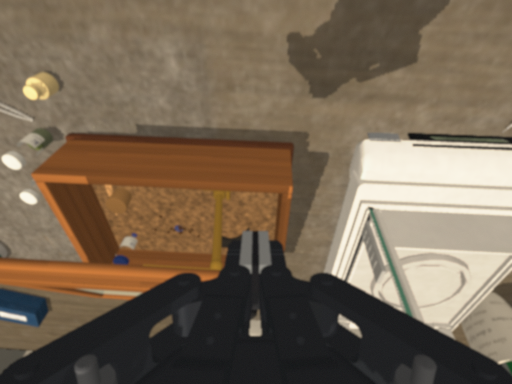

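View pics/top2.png

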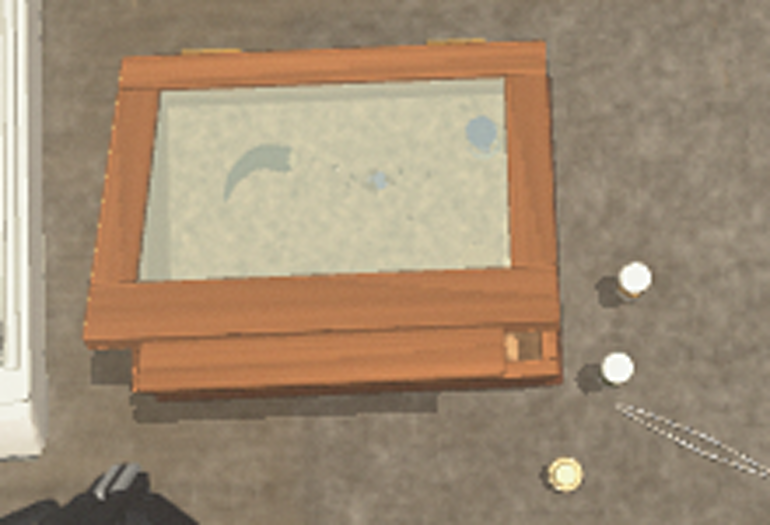

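```bash
python3 -c "
from cam import *
p=(.4853,-.114,.2005)
print(proj('top',p),proj('scene',p)); print(plane('top',133.7,244,.2))
for n,u,v in [('top',133.7,244),('scene',100+80/3.5,135+65/3.5)]: print(ray(n,u,v))
o1,d1=ray('top',133.7,244);o2,d2=ray('scene',100+80/3.5,135+65/3.5)
A=np.array([d1,-d2]).T; s=np.linalg.lstsq(A,o2-o1,rcond=None)[0]; print(o1+d1*s[0],o2+d2*s[1])
"
```

```text
[136.66215118 244.79838233] [122.63404743 153.11041841]
[ 0.48684343 -0.10842397  0.2       ]
(array([ 0.50524972, -0.32613055,  0.98379197]), array([-0.0236861 ,  0.28015529, -1.00862115]))
(array([-0.14043991, -0.76397165,  0.58925318]), array([ 0.66220541,  0.6873901 , -0.41232508]))
[ 0.48679843 -0.10789173  0.19808384] [ 0.48905396 -0.11053716  0.19729608]
```

```bash
python3 -c "
from h import *
print(w2t([(.487,-.115,.12),(.525,-.115,.12)]))"
```

```text
[[np.float64(0.4), np.float64(-2.8), np.float64(7.5)], [np.float64(0.3), np.float64(0.7), np.float64(9.0)]]
```

>>> step_arm --pt "0.4 -2.8 7.5 0 0" --pt "0.4 -2.8 7.5 0 0" --pt "0.4 -2.8 7.5 0 0" --pt "0.3 0.7 9.0 0 0" --pt "0.3 0.7 9.0 0 0"

```text
clock: 15.1
tcp_pos: [0.5341, -0.1119, 0.1253]
tool_rot: [0.672, 0.712, 0.128, 0.16]
contact_force: [0.9, 0.3, 1.6]
opening: 0.001
```

```bash
python3 -c "
from h import *
import cv2
st(); 
for n in ['scene','wrist']:
    im=robot.read_camera(n); 
    if n=='scene': im=cv2.resize(im[135:285,100:230],None,fx=4,fy=4,interpolation=cv2.INTER_CUBIC)
    cv2.imwrite(f'pics/{n}3.png',im)
print(w2t([(.532,-.115,.12),(.538,-.115,.12)]))"
```

```text
q [-0.175  0.396  0.372  2.253 -1.023  0.193  2.75 ] p [ 0.5341 -0.1119  0.1253] quat [0.6717 0.712  0.1278 0.1596]
x [-0.047  0.997 -0.056] y [0.916 0.065 0.396] z [ 0.399 -0.032 -0.916] F [0.9 0.3 1.6] t 15.1
[[np.float64(-0.2), np.float64(-0.1), np.float64(0.6)], [np.float64(-0.3), np.float64(0.4), np.float64(0.8)]]
```

View pics/scene3.png

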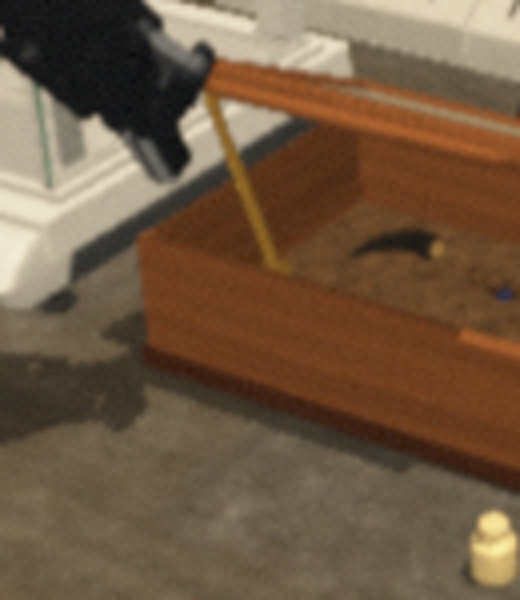

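View pics/wrist3.png

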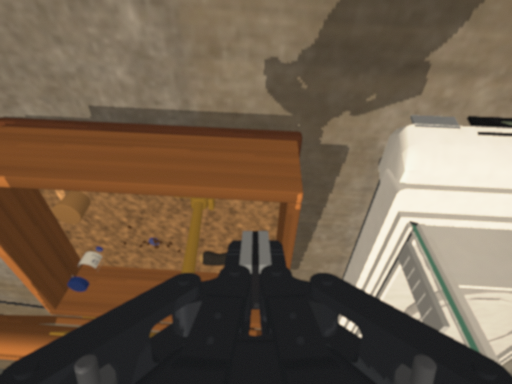

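```bash
cat >> kin.py <<'E'
DATA+=[([0.32,0.109,-0.309,1.498,0.123,1.495,0.79],[0.5045,-0.096,0.5015],[0.9231,0.3814,0.0031,0.0498]),
([-1.065,0.178,0.035,1.164,0.093,1.904,0.553],[0.3143,0.3822,0.6143],[0.7101,0.7005,-0.039,0.0589]),
([-1.851,0.239,1.107,1.139,-0.102,1.908,0.772],[0.3143,0.3868,0.6484],[0.7097,0.7021,-0.0092,0.0582]),
([-1.385,1.157,1.26,0.244,-1.052,1.909,0.465],[0.3233,0.8048,0.3798],[0.7079,0.7042,0.014,0.054]),
([-1.659,-0.353,1.036,1.509,0.408,1.759,1.002],[0.4457,0.0308,0.5867],[0.7106,0.7016,0.0135,0.0512]),
([-0.948,-0.168,0.512,1.23,0.231,1.909,1.199],[0.4041,0.0299,0.7234],[0.714,0.6934,0.0432,0.087]),
([0.747,-0.145,-0.796,1.051,-0.011,1.908,1.471],[0.387,0.0285,0.7876],[0.7117,0.6866,0.0766,0.1276]),
([-1.19,0.136,1.26,0.777,-0.119,1.909,1.6],[0.5075,0.0404,0.8451],[0.6741,0.7102,0.1269,0.1585]),
([-0.56,0.178,0.803,2.319,-0.558,0.336,2.33],[0.4853,-0.114,0.2005],[0.6733,0.711,0.1257,0.1591]),
([-0.175,0.396,0.372,2.253,-1.023,0.193,2.75],[0.5341,-0.1119,0.1253],[0.6717,0.712,0.1278,0.1596])]
E
python3 fit.py | head -1
cat > ik.py <<'E'
from fit import *
import sys
S=[-1,1,-1,1,-1,1,-1]
def res(p):
    r=[]
    for q,x,t in DATA:
        X,A=fk(q,S,p); r+=list((X-x)*5); r+=list((A.inv()*R.from_quat(t)).as_rotvec())
    return np.array(r)
P=least_squares(res,[0,np.pi,0,0,.39,.5,.45,.377,0,0,0,0]).x
lo=np.array([-2.7,-.37,-1.27,.24,-1.31,.19,-2.76]);hi=np.array([2.7,2.16,1.26,2.4,4.45,1.91,2.76])
def ik(x,A,q0,m=.03):
    def f(q):
        X,B=fk(q,S,P); return np.concatenate([(X-x)*5,(B.inv()*A).as_rotvec(),.002*(q-q0)])
    s=least_squares(f,np.clip(q0,lo+m+.001,hi-m-.001),bounds=(lo+m,hi-m)); r=f(s.x); return s.x,np.linalg.norm(r[:3])/5,np.linalg.norm(r[3:6])
if __name__=="__main__":
    print(P.round(4),abs(res(P)).max())
    q0=np.array([-0.175,0.396,0.372,2.253,-1.023,0.193,2.75]); A0=R.from_quat([0.6717,0.712,0.1278,0.1596])
    for x in [(.537,-.115,.12),(.537,-.19,.12),(.537,-.24,.12),(.505,-.15,.06),(.505,-.2,.06),(.505,-.24,.06),(.505,-.28,.06)]:
        for tw in (0,20,40):
            q,e,r=ik(np.array(x),A0*R.from_euler('z',tw,degrees=True),q0); print(x,tw,q.round(2),round(e*1000,1),round(r,3))
E
python3 ik.py
```

```text
(np.float64(0.023109908074738127), [-1, 1, -1, 1, -1, 1, -1], array([-2.3600e-02,  3.1185e+00, -5.0000e-04,  6.3000e-03,  3.5880e-01,
[-2.3600e-02  3.1185e+00 -5.0000e-04  6.3000e-03  3.5880e-01  5.0440e-01
  4.4520e-01  3.5060e-01  2.4000e-03 -3.9000e-03 -5.6000e-03 -3.0400e-02] 0.13323065730897532
(0.537, -0.115, 0.12) 0 [-0.15  0.41  0.36  2.24 -0.99  0.22  2.73] 1.3 0.02
(0.537, -0.115, 0.12) 20 [-0.19  0.42  0.41  2.25 -1.18  0.22  2.57] 0.0 0.0
(0.537, -0.115, 0.12) 40 [-0.23  0.43  0.47  2.25 -1.23  0.24  2.26] 0.0 0.0
(0.537, -0.19, 0.12) 0 [ 0.23  0.41  0.12  2.19 -0.81  0.22  2.73] 0.7 0.01
(0.537, -0.19, 0.12) 20 [ 0.    0.45  0.39  2.19 -1.16  0.3   2.69] 0.0 0.0
(0.537, -0.19, 0.12) 40 [-0.05  0.46  0.46  2.19 -1.22  0.33  2.39] 0.0 0.0
(0.537, -0.24, 0.12) 0 [ 0.44  0.44  0.    2.14 -0.71  0.23  2.73] 0.0 0.0
(0.537, -0.24, 0.12) 20 [ 0.14  0.47  0.36  2.14 -1.11  0.35  2.73] 0.0 0.0
(0.537, -0.24, 0.12) 40 [ 0.05  0.5   0.48  2.14 -1.19  0.39  2.45] 0.0 0.0
(0.505, -0.15, 0.06) 0 [ 0.11  0.5   0.19  2.22 -0.88  0.22  2.73] 7.7 0.117
(0.505, -0.15, 0.06) 20 [ 0.03  0.51  0.28  2.25 -1.25  0.22  2.73] 5.4 0.082
(0.505, -0.15, 0.06) 40 [ 0.07  0.51  0.25  2.25 -1.28  0.22  2.44] 5.1 0.077
(0.505, -0.2, 0.06) 0 [ 0.36  0.51  0.04  2.18 -0.75  0.22  2.73] 6.7 0.104
(0.505, -0.2, 0.06) 20 [ 0.26  0.52  0.15  2.21 -1.12  0.22  2.73] 4.6 0.072
(0.505, -0.2, 0.06) 40 [ 0.26  0.52  0.15  2.22 -1.28  0.22  2.55] 3.5 0.054
(0.505, -0.24, 0.06) 0 [ 0.53  0.53 -0.07  2.14 -0.65  0.22  2.73] 5.6 0.088
(0.505, -0.24, 0.06) 20 [ 0.42  0.53  0.06  2.17 -1.03  0.22  2.73] 3.7 0.059
(0.505, -0.24, 0.06) 40 [ 0.39  0.54  0.09  2.19 -1.28  0.22  2.63] 2.0 0.032
(0.505, -0.28, 0.06) 0 [ 0.67  0.56 -0.15  2.11 -0.57  0.22  2.73] 4.2 0.068
(0.505, -0.28, 0.06) 20 [ 0.57  0.55 -0.02  2.13 -0.94  0.22  2.73] 2.5 0.041
(0.505, -0.28, 0.06) 40 [ 0.51  0.56  0.04  2.16 -1.28  0.22  2.71] 0.4 0.007
```

>>> step_arm --pt "0 -0.4 0 7 0" --pt "0 -0.4 0 14 0" --pt "0 -0.4 0 21 0" --pt "0 -0.4 0 28 0" --pt "0 -0.4 0 35 0" --pt "0 -0.4 0 35 0"

```text
clock: 15.7
tcp_pos: [0.5252, -0.1118, 0.1238]
tool_rot: [0.856, 0.475, 0.169, 0.113]
contact_force: [-0.6, -0.2, 0.8]
opening: 0.001
```

```bash
python3 -c "
from h import *
import cv2
st(); 
for n in ['scene','wrist']:
    im=robot.read_camera(n); 
    if n=='scene': im=cv2.resize(im[135:285,100:230],None,fx=4,fy=4,interpolation=cv2.INTER_CUBIC)
    cv2.imwrite(f'pics/{n}4.png',im)
print(w2t([(.535,-.115,.12),(.538,-.115,.12)]))"
```

```text
q [-0.287  0.409  0.511  2.277 -1.208  0.238  2.313] p [ 0.5252 -0.1118  0.1238] quat [0.856  0.4755 0.1689 0.1126]
x [0.491 0.852 0.182] y [ 0.776 -0.523  0.353] z [ 0.396 -0.032 -0.918] F [-0.6 -0.2  0.8] t 15.7
[[np.float64(0.2), np.float64(0.8), np.float64(0.7)], [np.float64(0.3), np.float64(1.0), np.float64(0.8)]]
```

View pics/scene4.png

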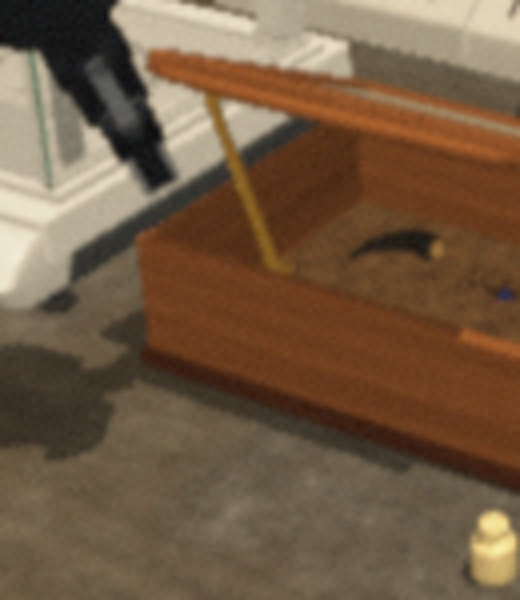

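View pics/wrist4.png

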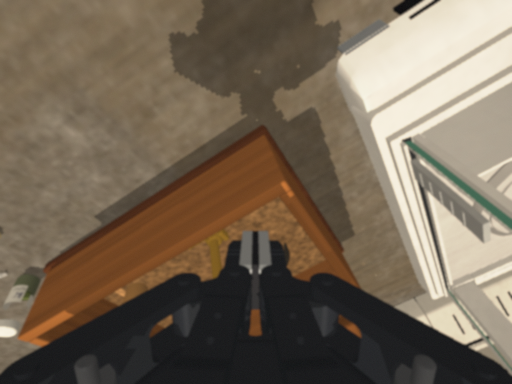

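```bash
python3 -c "
from h import *
print(w2t([(.531,-.115,.123),(.535,-.115,.123),(.539,-.115,.123)]))"
```

```text
[[np.float64(0.0), np.float64(0.6), np.float64(0.3)], [np.float64(0.2), np.float64(0.9), np.float64(0.4)], [np.float64(0.4), np.float64(1.2), np.float64(0.6)]]
```

>>> step_arm --pt "0 0.6 0.3 0 0" --pt "0.2 0.9 0.4 0 0" --pt "0.2 0.9 0.4 0 0"

```text
clock: 16.05
tcp_pos: [0.5355, -0.1156, 0.1223]
tool_rot: [0.855, 0.478, 0.168, 0.113]
contact_force: [0.3, 0.1, -0.1]
opening: 0.003
```

```bash
python3 -c "
from h import *
import cv2
st(); 
for n in ['scene']:
    im=robot.read_camera(n); 
    if n=='scene': im=cv2.resize(im[145:225,110:220],None,fx=7,fy=7,interpolation=cv2.INTER_CUBIC)
    cv2.imwrite(f'pics/{n}5.png',im)
"
```

```text
q [-0.287  0.43   0.52   2.252 -1.197  0.252  2.305] p [ 0.5355 -0.1156  0.1223] quat [0.855  0.4776 0.1676 0.1131]
x [0.488 0.855 0.179] y [ 0.779 -0.518  0.354] z [ 0.395 -0.033 -0.918] F [ 0.3  0.1 -0.1] t 16.05
```

View pics/scene5.png

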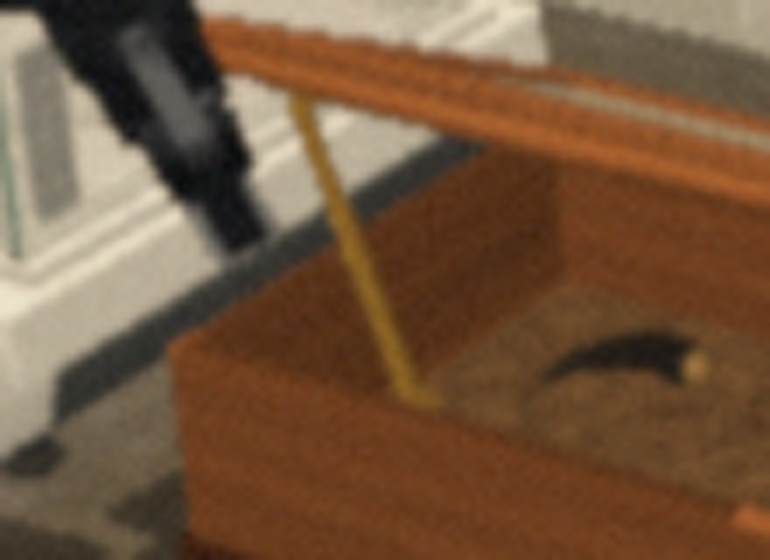

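>>> step_arm --pt "0.2 0.3 0.15 0 0" --pt "0.2 0.3 0.15 0 0"

```text
clock: 16.27
tcp_pos: [0.5381, -0.1148, 0.1214]
tool_rot: [0.855, 0.477, 0.167, 0.112]
contact_force: [0.1, 1.4, -0.7]
opening: -0.001
```

>>> step_arm --pt "0.15 0.25 0 0 0" --pt "0.15 0.25 0 0 0"

```text
clock: 16.43
tcp_pos: [0.5389, -0.1143, 0.1217]
tool_rot: [0.856, 0.478, 0.166, 0.111]
contact_force: [-4.3, 2.6, -0.7]
opening: 0.002
```

```bash
python3 -c "
from h import *
st()
A=R.from_quat(robot.get_obs()['tool_rot']); print(A.inv().apply([1,.022,0]),A.inv().apply([.022,-1,0]),A.inv().apply([0,0,-1]))"
```

```text
q [-0.302  0.44   0.537  2.242 -1.181  0.266  2.282] p [ 0.5389 -0.1143  0.1217] quat [0.8556 0.4776 0.1661 0.1109]
x [0.489 0.854 0.178] y [ 0.78  -0.519  0.348] z [ 0.39  -0.031 -0.92 ] F [-4.3  2.6 -0.7] t 16.4333
[0.50734651 0.76905393 0.38940926] [-0.84339367  0.53627756  0.03971778] [-0.17820008 -0.34840735  0.92024836]
```

>>> step_arm --pt "-0.5 0.2 0 0 0" --pt "-0.9 0.45 0 0 0" --pt "-1.3 0.7 0 0 0" --pt "-1.75 1.0 0 0 0"

```text
clock: 16.77
tcp_pos: [0.5348, -0.1294, 0.1201]
tool_rot: [0.855, 0.481, 0.166, 0.106]
contact_force: [-15.8, 17.7, 5.1]
opening: -0.001
```

```bash
python3 -c "
from h import *
import cv2
st(); 
for n in ['scene']:
    im=robot.read_camera(n); 
    if n=='scene': im=cv2.resize(im[145:225,110:220],None,fx=7,fy=7,interpolation=cv2.INTER_CUBIC)
    cv2.imwrite(f'pics/{n}6.png',im)
"
```

```text
q [-0.249  0.443  0.526  2.235 -1.183  0.29   2.328] p [ 0.5348 -0.1294  0.1201] quat [0.8547 0.4805 0.1656 0.1059]
x [0.483 0.856 0.181] y [ 0.786 -0.516  0.34 ] z [ 0.385 -0.022 -0.923] F [-15.8  17.7   5.1] t 16.7667
```

View pics/scene6.png

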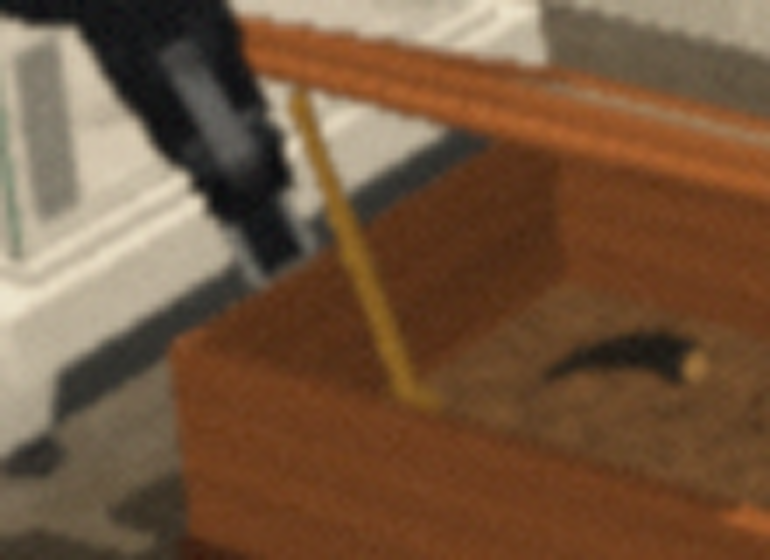

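```bash
python3 -c "
from h import *
p=robot.get_obs()['tcp_pos']
print(w2t([p+[-.006,.004,0],p+[-.010,.0,0],p+[-.010,-.02,0]]))"
```

```text
[[np.float64(0.1), np.float64(-0.7), np.float64(-0.2)], [np.float64(-0.5), np.float64(-0.8), np.float64(-0.4)], [np.float64(-2.2), np.float64(0.2), np.float64(-0.3)]]
```

>>> step_arm --pt "-0.5 -0.8 -0.4 0 0" --pt "-0.5 -0.8 -0.4 0 0"

```text
clock: 16.98
tcp_pos: [0.5262, -0.1339, 0.1216]
tool_rot: [0.856, 0.478, 0.166, 0.11]
contact_force: [-6.7, 3.3, 0.3]
opening: -0.0
```

```bash
python3 -c "
from h import *
import cv2
st(); 
im=robot.read_camera('scene'); im=cv2.resize(im[145:225,110:220],None,fx=7,fy=7,interpolation=cv2.INTER_CUBIC)
cv2.imwrite(f'pics/scene7.png',im)
"
```

```text
q [-0.234  0.426  0.515  2.256 -1.2    0.272  2.353] p [ 0.5262 -0.1339  0.1216] quat [0.8556 0.4779 0.1657 0.1103]
x [0.488 0.854 0.178] y [ 0.781 -0.519  0.347] z [ 0.389 -0.03  -0.921] F [-6.7  3.3  0.3] t 16.9833
```

View pics/scene7.png

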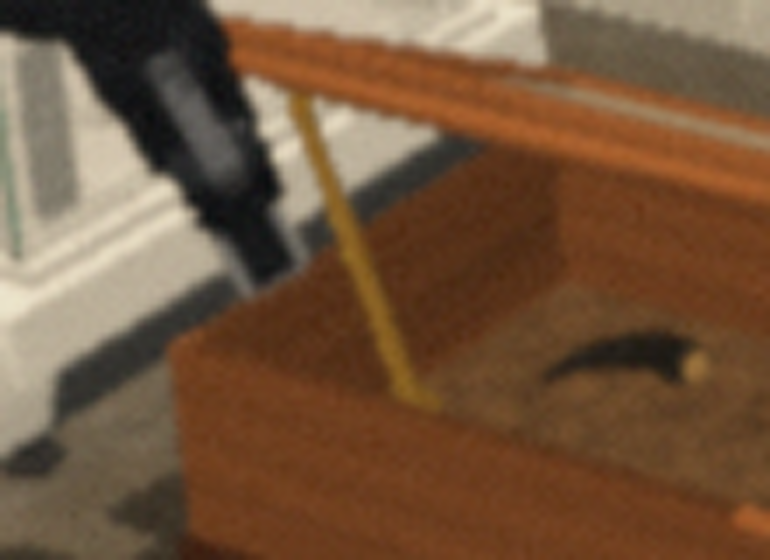

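>>> step_arm --pt "0 -2.4 -1 0 0" --pt "-1 -3.2 -1.6 7 0" --pt "-1 -3.2 -1.6 14 0" --pt "-1 -3.2 -1.6 21 0" --pt "-1 -3.2 -1.6 28 0" --pt "-1 -3.2 -1.6 36 0"

```text
clock: 17.53
tcp_pos: [0.4938, -0.1273, 0.1251]
tool_rot: [0.96, 0.193, 0.194, 0.057]
contact_force: [-0.3, -0.2, -0.2]
opening: 0.0
```

```bash
python3 -c "
from h import *
st()"
```

```text
q [-0.251  0.37   0.521  2.335 -1.281  0.237  1.825] p [ 0.4938 -0.1273  0.1251] quat [0.9602 0.1932 0.1937 0.0567]
x [0.85  0.393 0.35 ] y [ 0.349 -0.919  0.184] z [ 0.394 -0.034 -0.919] F [-0.3 -0.2 -0.2] t 17.5333
```

>>> step_arm --pt "0 0 0 113 0" --pt "0 0 0 113 0" --pt "0 0 0 113 0" --pt "0 0 0 113 0" --pt "0 0 0 113 0" --pt "0 0 0 113 0" --pt "0 0 0 113 0" --pt "0 0 0 113 0" --pt "0 0 0 113 0" --pt "0 0 0 113 0" --pt "0 0 0 113 0" --pt "0 0 0 113 0" --pt "0 0 0 113 0" --pt "0 0 0 113 0" --pt "0 0 0 113 0" --pt "0 0 0 113 0"

```text
clock: 18.87
tcp_pos: [0.4938, -0.1272, 0.1251]
tool_rot: [-0.691, 0.694, -0.154, 0.13]
contact_force: [-0.6, 0.2, 0.4]
opening: 0.0
```

```bash
python3 -c "
from h import *
st()
p=robot.get_obs()['tcp_pos']
print(w2t([p+[.01,0,0],p+[0,.01,0],p+[0,0,.01]]))
print(w2t([(.525,-.118,.122),(.530,-.118,.122)]))"
```

```text
q [-0.269  0.375  0.542  2.336 -1.297  0.245 -0.133] p [ 0.4938 -0.1272  0.1251] quat [-0.691   0.6941 -0.1541  0.1302]
x [-0.011 -0.999  0.032] y [-0.919 -0.002 -0.394] z [ 0.394 -0.034 -0.919] F [-0.6  0.2  0.4] t 18.8667
[[np.float64(-0.0), np.float64(-0.9), np.float64(0.4)], [np.float64(-1.0), np.float64(-0.0), np.float64(-0.0)], [np.float64(0.0), np.float64(-0.4), np.float64(-0.9)]]
[[np.float64(-1.0), np.float64(-2.7), np.float64(1.5)], [np.float64(-1.0), np.float64(-3.2), np.float64(1.7)]]
```

>>> step_arm --pt "-1.0 -2.0 1.1 0 0" --pt "-1.0 -3.2 1.7 0 0" --pt "-1.0 -3.4 1.8 0 0"

```text
clock: 19.12
tcp_pos: [0.5347, -0.1167, 0.1219]
tool_rot: [0.694, -0.691, 0.155, -0.13]
contact_force: [-0.5, 0.0, -0.0]
opening: 0.001
```

```bash
python3 -c "
from h import *
import cv2
st()
im=robot.read_camera('scene'); im=cv2.resize(im[145:225,110:220],None,fx=7,fy=7,interpolation=cv2.INTER_CUBIC)
cv2.imwrite(f'pics/scene8.png',im)
im=robot.read_camera('wrist');cv2.imwrite(f'pics/wrist8.png',im)
"
```

```text
q [-0.326  0.441  0.572  2.256 -1.254  0.275 -0.226] p [ 0.5347 -0.1167  0.1219] quat [ 0.694  -0.6909  0.1551 -0.1303]
x [-0.003 -0.999  0.035] y [-0.919 -0.011 -0.395] z [ 0.395 -0.034 -0.918] F [-0.5  0.  -0. ] t 19.1167
```

View pics/scene8.png

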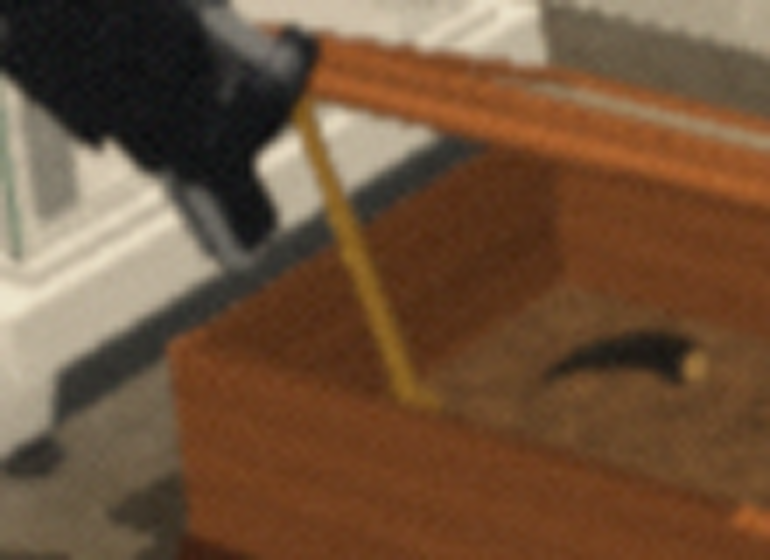

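View pics/wrist8.png

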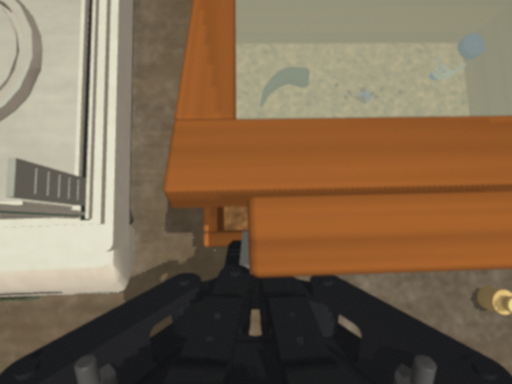

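>>> step_arm --pt "0.4 0 0 0 0" --pt "0.8 -0.2 0.1 0 0" --pt "0.8 -0.3 0.15 0 0" --pt "0.8 -0.3 0.15 0 0"

```text
clock: 19.55
tcp_pos: [0.5351, -0.1258, 0.1216]
tool_rot: [0.693, -0.692, 0.154, -0.13]
contact_force: [1.0, 0.5, 0.8]
opening: 0.004
```

>>> step_arm --pt "0 -0.2 0.1 0 0" --pt "0 -0.2 0.1 0 0"

```text
clock: 19.72
tcp_pos: [0.5377, -0.1251, 0.1213]
tool_rot: [0.693, -0.692, 0.154, -0.13]
contact_force: [-0.6, 0.2, -0.1]
opening: -0.0
```

```bash
python3 -c "
from h import *
import cv2
st()
"
```

```text
q [-0.309  0.451  0.577  2.243 -1.248  0.29  -0.221] p [ 0.5377 -0.1251  0.1213] quat [ 0.6933 -0.6918  0.1541 -0.13  ]
x [-0.005 -0.999  0.034] y [-0.919 -0.009 -0.393] z [ 0.394 -0.033 -0.919] F [-0.6  0.2 -0.1] t 19.7167
```

>>> step_arm --pt "0 -0.25 0.1 0 0" --pt "0 -0.25 0.1 0 0"

```text
clock: 19.88
tcp_pos: [0.5395, -0.125, 0.1209]
tool_rot: [0.693, -0.692, 0.154, -0.129]
contact_force: [-3.6, -0.1, 1.3]
opening: -0.001
```

>>> step_arm --pt "0 -0.2 0.1 0 0" --pt "0 -0.2 0.1 0 0"

```text
clock: 20.05
tcp_pos: [0.5391, -0.125, 0.1199]
tool_rot: [0.693, -0.693, 0.152, -0.129]
contact_force: [-14.2, -0.3, 8.0]
opening: 0.004
```

>>> step_arm --pt "0 0.38 -0.17 0 0" --pt "0.3 0.38 -0.17 0 0" --pt "0.8 0.38 -0.17 0 0" --pt "1.3 0.38 -0.17 0 0"

```text
clock: 20.38
tcp_pos: [0.5382, -0.1377, 0.1215]
tool_rot: [0.694, -0.691, 0.153, -0.13]
contact_force: [-2.4, 1.8, -0.9]
opening: 0.004
```

```bash
python3 -c "
from h import *
import cv2
st()
im=robot.read_camera('scene'); im=cv2.resize(im[145:225,110:220],None,fx=7,fy=7,interpolation=cv2.INTER_CUBIC)
cv2.imwrite(f'pics/scene9.png',im)
"
```

```text
q [-0.275  0.456  0.575  2.232 -1.243  0.306 -0.198] p [ 0.5382 -0.1377  0.1215] quat [ 0.6938 -0.6915  0.1535 -0.1301]
x [-0.003 -0.999  0.033] y [-0.92  -0.01  -0.393] z [ 0.393 -0.032 -0.919] F [-2.4  1.8 -0.9] t 20.3833
```

View pics/scene9.png

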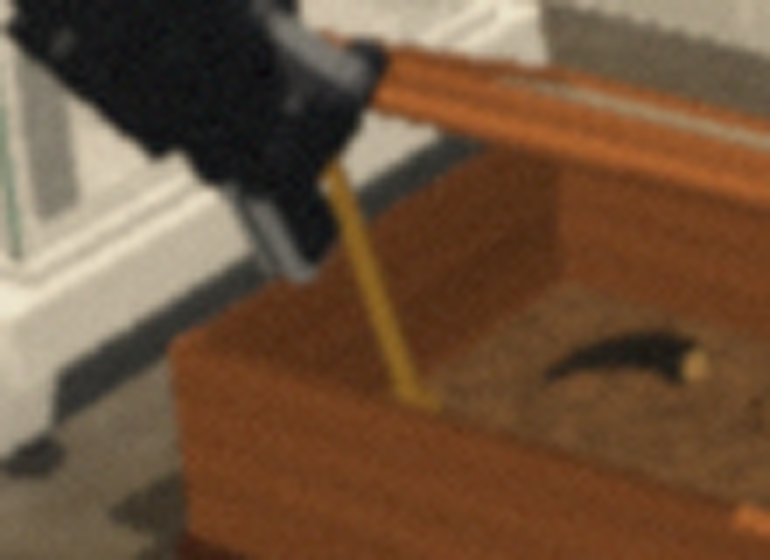

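>>> step_arm --pt "0.4 0 0 0 0" --pt "0.8 0 0 0 0"

```text
clock: 20.6
tcp_pos: [0.5379, -0.1459, 0.1217]
tool_rot: [0.694, -0.692, 0.153, -0.13]
contact_force: [-2.5, 1.5, -0.6]
opening: 0.0
```

>>> step_arm --pt "0.4 0 0 0 0" --pt "0.8 0 0 0 0"

```text
clock: 20.77
tcp_pos: [0.5376, -0.1543, 0.1219]
tool_rot: [0.693, -0.692, 0.154, -0.13]
contact_force: [-2.2, 2.2, -2.0]
opening: 0.001
```

```bash
python3 -c "
from h import *
import cv2
st()
im=robot.read_camera('scene'); im=cv2.resize(im[145:225,110:220],None,fx=7,fy=7,interpolation=cv2.INTER_CUBIC)
cv2.imwrite(f'pics/scene10.png',im)
"
```

```text
q [-0.238  0.462  0.577  2.221 -1.241  0.325 -0.17 ] p [ 0.5376 -0.1543  0.1219] quat [ 0.6935 -0.6919  0.1536 -0.1296]
x [-0.005 -0.999  0.034] y [-0.92  -0.009 -0.392] z [ 0.392 -0.033 -0.919] F [-2.2  2.2 -2. ] t 20.7667
```

View pics/scene10.png

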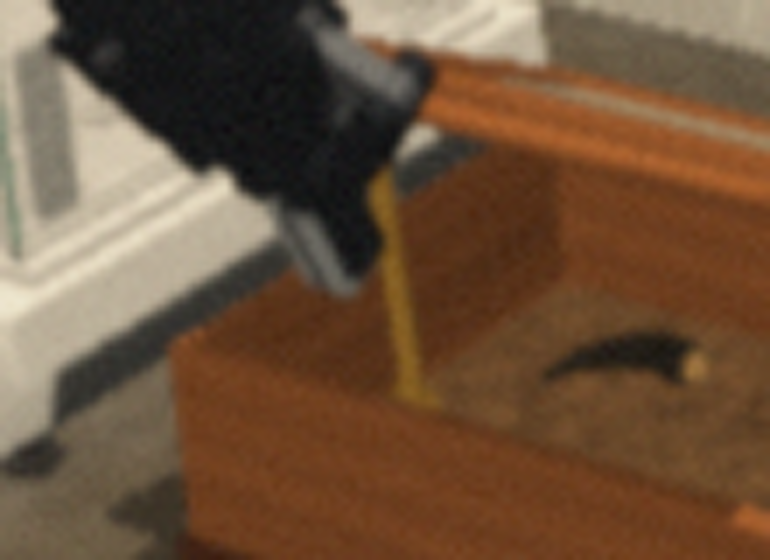

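>>> step_arm --pt "0.4 0 0 0 0" --pt "0.8 0 0 0 0"

```text
clock: 20.98
tcp_pos: [0.5378, -0.1621, 0.1223]
tool_rot: [0.694, -0.692, 0.154, -0.13]
contact_force: [-2.1, 2.1, -1.1]
opening: 0.002
```

>>> step_arm --pt "0.4 0 0 0 0" --pt "0.8 0 0 0 0" --pt "0.8 0 0 0 0"

```text
clock: 21.23
tcp_pos: [0.5379, -0.1719, 0.123]
tool_rot: [0.693, -0.692, 0.155, -0.129]
contact_force: [-3.7, -3.3, -2.0]
opening: -0.006
```

```bash
python3 -c "
from h import *
import cv2
st()
im=robot.read_camera('scene'); im=cv2.resize(im[145:225,110:220],None,fx=7,fy=7,interpolation=cv2.INTER_CUBIC)
cv2.imwrite(f'pics/scene11.png',im)
"
```

```text
q [-0.202  0.469  0.581  2.207 -1.238  0.344 -0.144] p [ 0.5379 -0.1719  0.123 ] quat [ 0.6928 -0.6924  0.1549 -0.1292]
x [-0.007 -0.999  0.036] y [-0.919 -0.008 -0.394] z [ 0.394 -0.036 -0.919] F [-3.7 -3.3 -2. ] t 21.2333
```

View pics/scene11.png

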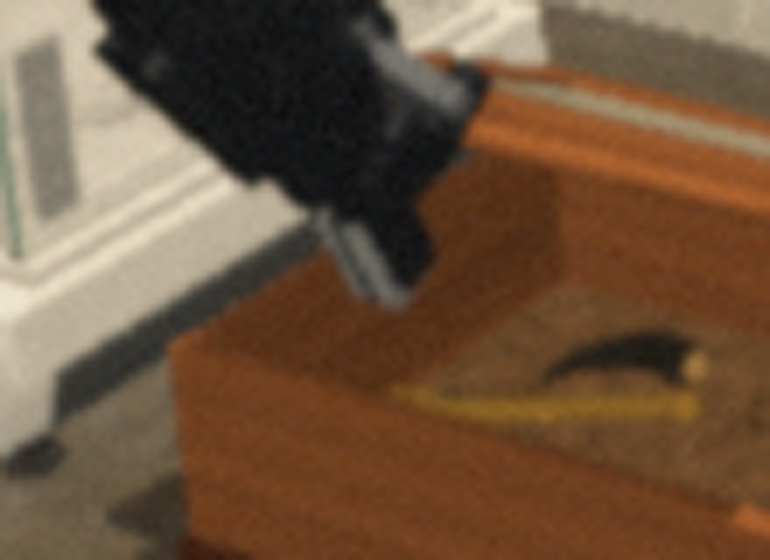

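Run:
```python
from ik import *
q0=np.array([-0.202,0.469,0.581,2.207,-1.238,0.344,-0.144]);A=R.from_quat([0.6928,-0.6924,0.1549,-0.1292])
for x in [(.538,-.172,.123),(.519,-.19,.105),(.510,-.21,.092),(.5026,-.22,.0787),(.4996,-.22,.0605),(.4996,-.24,.0605),(.4996,-.26,.0605)]:
    q,e,r=ik(np.array(x),A,q0,.005); print(x,q.round(2),round(e*1000,1),round(r,3)); q0=q
from h import w2t
print(w2t([(.538,-.172,.123),(.531,-.18,.1165),(.525,-.19,.110),(.519,-.20,.105),(.51,-.215,.092)]))
```

```text
(0.538, -0.172, 0.123) [-0.19  0.47  0.57  2.2  -1.25  0.35 -0.13] 0.0 0.0
(0.519, -0.19, 0.105) [ 0.02  0.46  0.38  2.23 -1.3   0.28  0.  ] 0.0 0.0
(0.51, -0.21, 0.092) [ 0.22  0.46  0.2   2.24 -1.3   0.22  0.07] 0.0 0.0
(0.5026, -0.22, 0.0787) [ 0.33  0.48  0.11  2.23 -1.3   0.2   0.11] 0.7 0.01
(0.4996, -0.22, 0.0605) [ 0.35  0.52  0.09  2.22 -1.3   0.2   0.12] 2.2 0.034
(0.4996, -0.24, 0.0605) [ 0.42  0.53  0.06  2.21 -1.3   0.2   0.17] 1.5 0.023
(0.4996, -0.26, 0.0605) [ 0.48  0.54  0.03  2.19 -1.3   0.2   0.2 ] 0.7 0.011
[[np.float64(0.0), np.float64(-0.0), np.float64(0.0)], [np.float64(0.8), np.float64(0.9), np.float64(0.4)], [np.float64(1.8), np.float64(1.7), np.float64(0.8)], [np.float64(2.8), np.float64(2.5), np.float64(1.0)], [np.float64(4.2), np.float64(3.8), np.float64(1.9)]]
```

>>> step_arm --pt "0.3 0.25 0.1 0 0" --pt "0.6 0.5 0.2 0 0" --pt "0.9 0.75 0.3 0 0" --pt "1.2 1.0 0.4 0 0" --pt "1.5 1.25 0.55 0 0" --pt "1.8 1.5 0.7 0 0"

```text
clock: 21.78
tcp_pos: [0.5262, -0.1886, 0.1106]
tool_rot: [0.693, -0.692, 0.154, -0.13]
contact_force: [-3.4, 0.6, -2.1]
opening: 0.004
```

```bash
python3 -c "
from h import *
import cv2
st()
im=robot.read_camera('scene'); im=cv2.resize(im[135:265,110:280],None,fx=4.5,fy=4.5,interpolation=cv2.INTER_CUBIC)
cv2.imwrite(f'pics/scene12.png',im)
im=robot.read_camera('wrist');cv2.imwrite(f'pics/wrist12.png',im)
print(w2t([(.525,-.19,.110),(.519,-.20,.105),(.51,-.215,.092),(.5026,-.23,.0787)]))
"
```

```text
q [-0.058  0.468  0.458  2.216 -1.271  0.305 -0.055] p [ 0.5262 -0.1886  0.1106] quat [ 0.6934 -0.6919  0.1537 -0.1297]
x [-0.005 -0.999  0.034] y [-0.92  -0.009 -0.393] z [ 0.393 -0.033 -0.919] F [-3.4  0.6 -2.1] t 21.7833
[[np.float64(0.0), np.float64(0.1), np.float64(0.0)], [np.float64(1.0), np.float64(0.8), np.float64(0.3)], [np.float64(2.5), np.float64(2.2), np.float64(1.2)], [np.float64(3.9), np.float64(3.4), np.float64(2.2)]]
```

View pics/scene12.png

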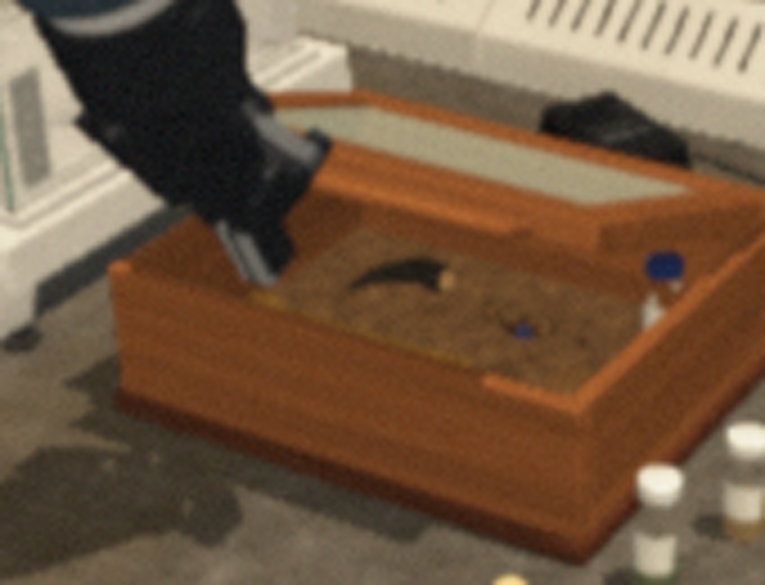

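View pics/wrist12.png

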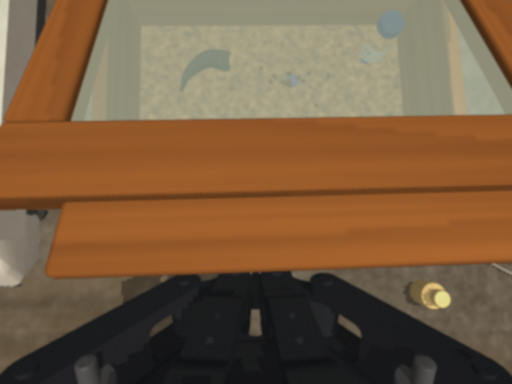

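>>> step_arm --pt "0.3 0.25 0.1 0 0" --pt "0.6 0.5 0.2 0 0" --pt "0.9 0.75 0.3 0 0" --pt "1.2 1.0 0.45 0 0" --pt "1.5 1.25 0.6 0 0" --pt "1.8 1.5 0.75 0 0"

```text
clock: 22.38
tcp_pos: [0.5157, -0.2065, 0.0986]
tool_rot: [0.693, -0.692, 0.154, -0.13]
contact_force: [-2.2, 1.9, -2.8]
opening: -0.001
```

```bash
python3 -c "
from h import *
import cv2
st()
im=robot.read_camera('scene'); im=cv2.resize(im[135:265,110:280],None,fx=4.5,fy=4.5,interpolation=cv2.INTER_CUBIC)
cv2.imwrite(f'pics/scene13.png',im)
print(w2t([(.51,-.215,.092),(.5026,-.23,.0787)]))
"
```

```text
q [ 0.114  0.471  0.305  2.218 -1.286  0.256  0.019] p [ 0.5157 -0.2065  0.0986] quat [ 0.6934 -0.6919  0.1537 -0.13  ]
x [-0.005 -0.999  0.033] y [-0.92  -0.009 -0.393] z [ 0.393 -0.032 -0.919] F [-2.2  1.9 -2.8] t 22.3833
[[np.float64(0.7), np.float64(0.7), np.float64(0.4)], [np.float64(2.2), np.float64(1.9), np.float64(1.4)]]
```

View pics/scene13.png

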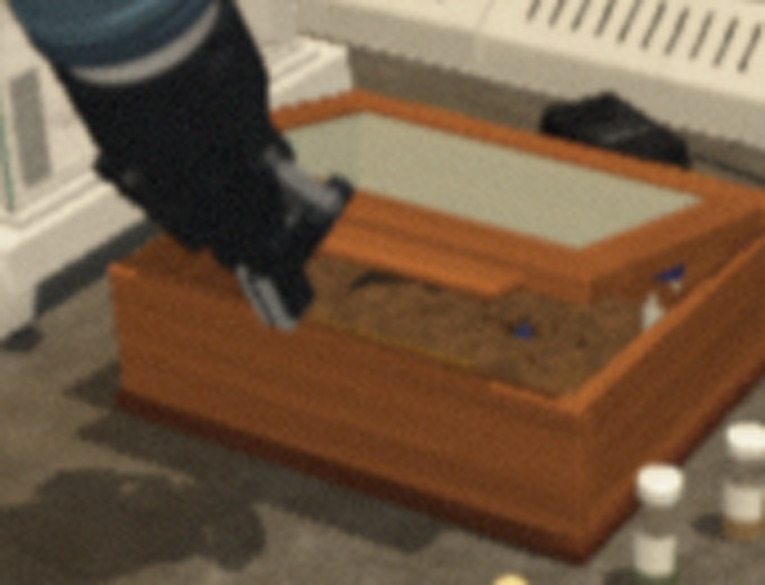

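>>> step_arm --pt "0.2 0.2 0.1 0 0" --pt "0.45 0.4 0.2 0 0" --pt "0.7 0.6 0.35 0 0" --pt "0.95 0.8 0.5 0 0" --pt "1.2 1.0 0.65 0 0" --pt "1.4 1.2 0.8 0 0"

```text
clock: 22.93
tcp_pos: [0.5078, -0.2212, 0.0871]
tool_rot: [0.693, -0.692, 0.154, -0.13]
contact_force: [-3.0, 1.1, -3.1]
opening: -0.003
```

```bash
python3 -c "
from h import *
import cv2
st()
im=robot.read_camera('scene'); im=cv2.resize(im[135:265,110:280],None,fx=4.5,fy=4.5,interpolation=cv2.INTER_CUBIC)
cv2.imwrite(f'pics/scene14.png',im)
im=robot.read_camera('wrist');cv2.imwrite(f'pics/wrist14.png',im)
print(w2t([(.5026,-.23,.0787),(.4996,-.24,.0605)]))
"
```

```text
q [ 0.269  0.484  0.164  2.215 -1.294  0.207  0.08 ] p [ 0.5078 -0.2212  0.0871] quat [ 0.6934 -0.6918  0.1539 -0.1298]
x [-0.005 -0.999  0.034] y [-0.919 -0.009 -0.393] z [ 0.393 -0.033 -0.919] F [-3.   1.1 -3.1] t 22.9333
[[np.float64(0.8), np.float64(0.8), np.float64(0.6)], [np.float64(1.7), np.float64(1.8), np.float64(2.2)]]
```

View pics/scene14.png

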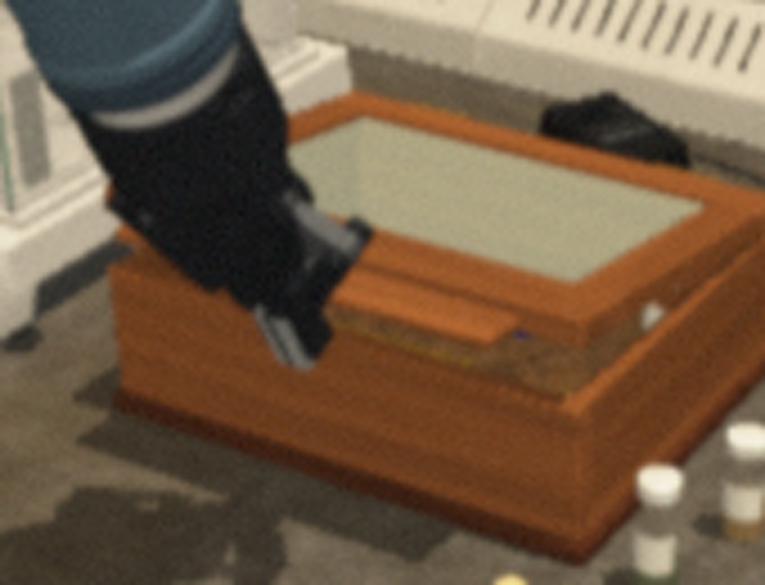

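View pics/wrist14.png

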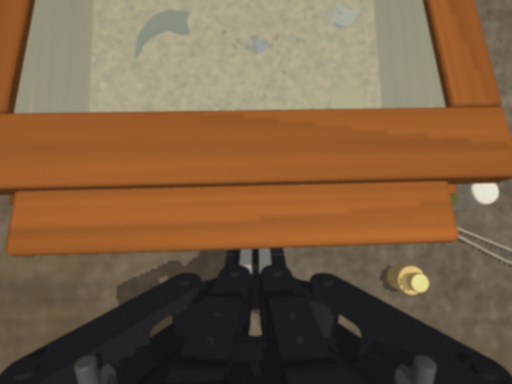

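>>> step_arm --pt "0.7 0.1 0.1 0 0" --pt "1.4 0.2 0.15 0 0" --pt "2.1 0.3 0.25 0 0" --pt "2.8 0.4 0.3 0 0" --pt "3.5 0.5 0.4 0 0" --pt "4.0 0.6 0.5 0 0"

```text
clock: 23.53
tcp_pos: [0.5036, -0.2609, 0.0812]
tool_rot: [0.694, -0.692, 0.153, -0.13]
contact_force: [-4.7, 3.0, -2.5]
opening: 0.001
```

```bash
python3 -c "
from h import *
import cv2
st()
im=robot.read_camera('scene'); im=cv2.resize(im[135:265,110:280],None,fx=4.5,fy=4.5,interpolation=cv2.INTER_CUBIC)
cv2.imwrite(f'pics/scene15.png',im)
print(w2t([(.5026,-.26,.0787),(.4996,-.26,.0605)]))
"
```

```text
q [ 0.342  0.518  0.183  2.175 -1.273  0.257  0.133] p [ 0.5036 -0.2609  0.0812] quat [ 0.6937 -0.6917  0.1531 -0.1299]
x [-0.004 -0.999  0.033] y [-0.92  -0.009 -0.392] z [ 0.392 -0.032 -0.919] F [-4.7  3.  -2.5] t 23.5333
[[np.float64(-0.2), np.float64(0.2), np.float64(0.2)], [np.float64(-0.3), np.float64(1.1), np.float64(1.7)]]
```

View pics/scene15.png

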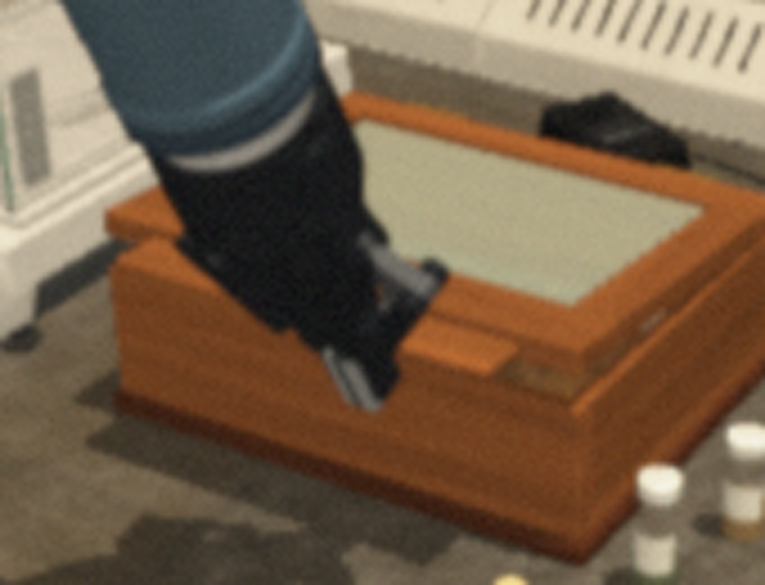

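>>> step_arm --pt "0 0.12 0.18 0 0" --pt "0 0.24 0.36 0 0" --pt "0 0.36 0.54 0 0" --pt "0 0.48 0.72 0 0" --pt "0 0.6 0.9 0 0" --pt "0 0.72 1.1 0 0"

```text
clock: 24.08
tcp_pos: [0.5025, -0.2619, 0.0689]
tool_rot: [0.693, -0.692, 0.155, -0.13]
contact_force: [-0.8, 0.5, -2.3]
opening: -0.004
```

```bash
python3 -c "
from h import *
import cv2
st()
im=robot.read_camera('scene'); im=cv2.resize(im[155:255,130:270],None,fx=5.5,fy=5.5,interpolation=cv2.INTER_CUBIC)
cv2.imwrite(f'pics/scene16.png',im)
print(w2t([(.4996,-.26,.0605)]))
"
```

```text
q [ 0.448  0.538  0.057  2.174 -1.297  0.194  0.18 ] p [ 0.5025 -0.2619  0.0689] quat [ 0.6933 -0.6918  0.1545 -0.13  ]
x [-0.005 -0.999  0.034] y [-0.919 -0.009 -0.394] z [ 0.394 -0.033 -0.918] F [-0.8  0.5 -2.3] t 24.0833
[[np.float64(-0.2), np.float64(0.5), np.float64(0.6)]]
```

View pics/scene16.png

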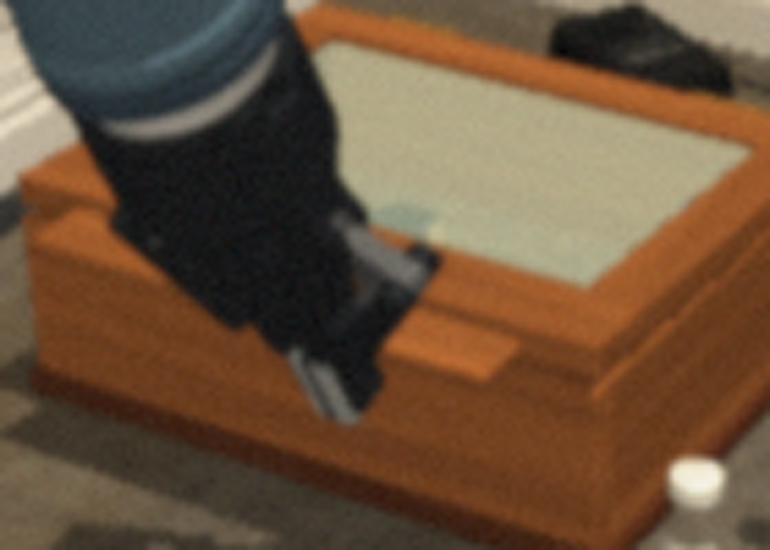

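>>> step_arm --pt "0.5 0.05 0.05 0 0" --pt "1.0 0.1 0.1 0 0" --pt "1.5 0.15 0.15 0 0" --pt "2.0 0.2 0.2 0 0" --pt "2.2 0.25 0.3 0 0"

```text
clock: 24.55
tcp_pos: [0.5015, -0.2858, 0.0665]
tool_rot: [0.693, -0.692, 0.155, -0.13]
contact_force: [-1.1, 0.9, -0.6]
opening: -0.003
```

```bash
python3 -c "
from h import *
import cv2
st()
im=robot.read_camera('scene'); im=cv2.resize(im[155:255,130:270],None,fx=5.5,fy=5.5,interpolation=cv2.INTER_CUBIC)
cv2.imwrite(f'pics/scene17.png',im)
"
```

```text
q [ 0.473  0.556  0.083  2.146 -1.271  0.226  0.189] p [ 0.5015 -0.2858  0.0665] quat [ 0.693  -0.692   0.1554 -0.1296]
x [-0.006 -0.999  0.036] y [-0.919 -0.009 -0.395] z [ 0.395 -0.035 -0.918] F [-1.1  0.9 -0.6] t 24.55
```

View pics/scene17.png

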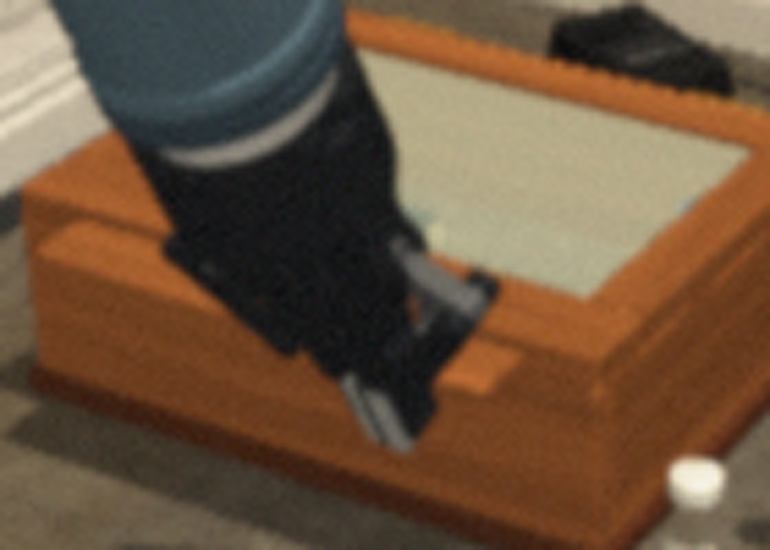

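>>> step_arm --pt "0 0.05 0.12 0 0" --pt "0 0.1 0.24 0 0" --pt "0 0.15 0.36 0 0"

```text
clock: 24.85
tcp_pos: [0.5016, -0.2841, 0.0622]
tool_rot: [0.693, -0.692, 0.155, -0.13]
contact_force: [0.4, -0.0, -0.3]
opening: 0.002
```

```bash
python3 -c "
from h import *
import cv2
st()
im=robot.read_camera('scene'); im=cv2.resize(im[155:255,130:270],None,fx=5.5,fy=5.5,interpolation=cv2.INTER_CUBIC)
cv2.imwrite(f'pics/scene18.png',im)
"
```

```text
q [ 0.495  0.564  0.053  2.146 -1.281  0.21   0.203] p [ 0.5016 -0.2841  0.0622] quat [ 0.6934 -0.6917  0.1546 -0.1301]
x [-0.005 -0.999  0.034] y [-0.919 -0.009 -0.394] z [ 0.394 -0.034 -0.918] F [ 0.4 -0.  -0.3] t 24.85
```

View pics/scene18.png

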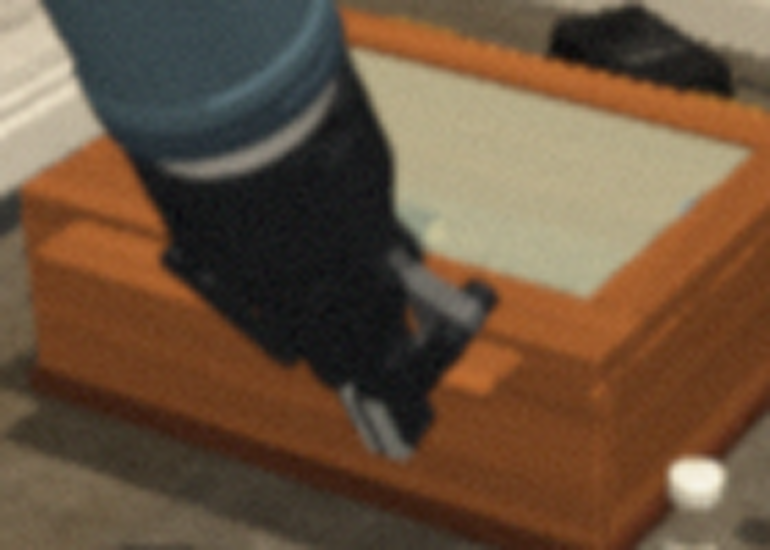

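```bash
python3 -c "
from cam import *
p=(.63518601,-.21019689,.02158253)
for th in (0,.02,.05,.08):
  print(th,[ ((proj('scene',case(lidpt(*a,th),*p))-[130,155])*5.5).round(0) for a in [(.2,-.13,.014),(.2,.13,.014),(.2,-.13,0),(.228,-.1,0),(.228,-.1,.008)]])
"
python3 - <<'E'
import cv2
a=cv2.imread('pics/scene17.png').astype(int);b=cv2.imread('pics/scene18.png').astype(int)
import numpy as np
print(abs(a-b)[330:400,460:640].mean(), abs(a-b)[180:260,20:120].mean())
c=cv2.imread('pics/scene16.png').astype(int)
print(abs(a-c)[330:400,520:640].mean(), abs(a-c)[180:260,20:110].mean())
E
```

```text
0 [array([597., 358.]), array([ 17., 182.]), array([597., 392.]), array([481., 407.]), array([481., 387.])]
0.02 [array([597., 348.]), array([ 16., 173.]), array([597., 382.]), array([481., 395.]), array([481., 376.])]
0.05 [array([598., 332.]), array([ 16., 158.]), array([597., 367.]), array([481., 378.]), array([481., 358.])]
0.08 [array([599., 316.]), array([ 15., 144.]), array([598., 352.]), array([481., 361.]), array([481., 340.])]
2.5192592592592593 1.9962083333333334
8.033373015873016 12.52648148148148
```

>>> step_arm --pt "0 -0.1 -0.2 0 0" --pt "0 -0.15 -0.36 0 0" --pt "0 -0.18 -0.36 0 0" --pt "0 -0.2 -0.36 0 0"

```text
clock: 25.23
tcp_pos: [0.5015, -0.2839, 0.0663]
tool_rot: [0.693, -0.692, 0.154, -0.13]
contact_force: [-0.4, 0.3, -0.1]
opening: -0.002
```

```bash
python3 -c "
from h import *
st();st()"
```

```text
q [ 0.475  0.556  0.077  2.147 -1.261  0.223  0.179] p [ 0.5015 -0.2839  0.0663] quat [ 0.6935 -0.6917  0.1543 -0.1298]
x [-0.004 -0.999  0.034] y [-0.919 -0.009 -0.394] z [ 0.394 -0.033 -0.919] F [-0.4  0.3 -0.1] t 25.2333
q [ 0.475  0.556  0.077  2.147 -1.261  0.223  0.179] p [ 0.5015 -0.2839  0.0663] quat [ 0.6935 -0.6917  0.1543 -0.1298]
x [-0.004 -0.999  0.034] y [-0.919 -0.009 -0.394] z [ 0.394 -0.033 -0.919] F [-0.4  0.3 -0.1] t 25.2333
```

Advance gently toward the lip until a light bearing shows.

>>> step_arm --pt "0 -0.1 -0.02 0 0" --pt "0 -0.12 -0.05 0 0"

```text
clock: 25.4
tcp_pos: [0.5015, -0.2838, 0.0666]
tool_rot: [0.693, -0.692, 0.154, -0.129]
contact_force: [-1.6, -0.2, -2.6]
opening: -0.001
```

>>> step_arm --pt "0 -0.1 -0.02 0 0" --pt "0 -0.1 -0.05 0 0"

```text
clock: 25.57
tcp_pos: [0.5016, -0.2838, 0.067]
tool_rot: [0.693, -0.692, 0.153, -0.129]
contact_force: [-2.6, -0.2, -3.1]
opening: -0.001
```

>>> step_arm --pt "0 0.05 0.1 0 0" --pt "0 0.1 0.2 0 0" --pt "0 0.2 0.4 0 0" --pt "0 0.3 0.5 0 0" --pt "0 0.6 0.6 0 0"

```text
clock: 25.98
tcp_pos: [0.5014, -0.2839, 0.0605]
tool_rot: [0.694, -0.691, 0.155, -0.131]
contact_force: [-0.1, 0.2, 0.5]
opening: -0.003
```

```bash
python3 -c "
from h import *
st()
p=robot.get_obs()['tcp_pos']
print(w2t([p+[-.05,.0,0.0],p+[-.05,.0,0.15]]))"
```

```text
q [ 0.512  0.567  0.033  2.146 -1.286  0.201  0.214] p [ 0.5014 -0.2839  0.0605] quat [ 0.6936 -0.6913  0.1549 -0.1306]
x [-0.004 -0.999  0.034] y [-0.918 -0.01  -0.395] z [ 0.395 -0.033 -0.918] F [-0.1  0.2  0.5] t 25.9833
[[np.float64(0.0), np.float64(4.6), np.float64(-2.0)], [np.float64(0.5), np.float64(-1.3), np.float64(-15.7)]]
```

>>> step_arm --pt "0 0.9 -0.4 0 0" --pt "0 1.8 -0.8 0 0" --pt "0 2.7 -1.2 0 0" --pt "0 3.6 -1.6 0 0" --pt "0 4.6 -2 0 0"

```text
clock: 26.4
tcp_pos: [0.4503, -0.2868, 0.0655]
tool_rot: [0.694, -0.692, 0.15, -0.13]
contact_force: [-0.0, -0.4, -0.3]
opening: 0.005
```

```bash
python3 -c "
from h import *
st()
p=robot.get_obs()['tcp_pos']
print(w2t([p+[-.02,.0,0.05],p+[-.03,.0,0.20]]))"
```

```text
q [ 0.635  0.519 -0.032  2.226 -1.306  0.192  0.311] p [ 0.4503 -0.2868  0.0655] quat [ 0.6941 -0.6922  0.1496 -0.1297]
x [-0.003 -1.     0.028] y [-0.922 -0.008 -0.387] z [ 0.387 -0.027 -0.922] F [-0.  -0.4 -0.3] t 26.4
[[np.float64(0.1), np.float64(-0.1), np.float64(-5.4)], [np.float64(0.6), np.float64(-5.0), np.float64(-19.6)]]
```

>>> step_arm --pt "0 0 -3 0 0" --pt "0 0 -6 0 0" --pt "0 -1 -9 0 0" --pt "0 -3 -13 0 0" --pt "0 -4 -17 0 0" --pt "0 -5 -19 0 0" --pt "0 -5 -19 0 0"

```text
clock: 26.98
tcp_pos: [0.4257, -0.2831, 0.2659]
tool_rot: [0.693, -0.691, 0.154, -0.132]
contact_force: [1.3, -0.0, 1.2]
opening: -0.004
```

```bash
python3 -c "
from h import *
import cv2
st()
im=robot.read_camera('scene'); cv2.imwrite('pics/scene19.png',cv2.resize(im[135:305,100:310],None,fx=3.5,fy=3.5,interpolation=cv2.INTER_CUBIC))
im=robot.read_camera('top'); cv2.imwrite('pics/top19.png',cv2.resize(im[110:260,115:335],None,fx=3.5,fy=3.5,interpolation=cv2.INTER_CUBIC))
"
```

```text
q [ 0.131  0.088  0.543  2.169 -0.482  0.604 -0.545] p [ 0.4257 -0.2831  0.2659] quat [ 0.6934 -0.6914  0.1543 -0.1316]
x [-0.004 -0.999  0.032] y [-0.918 -0.009 -0.396] z [ 0.396 -0.031 -0.918] F [ 1.3 -0.   1.2] t 26.9833
```

View pics/scene19.png

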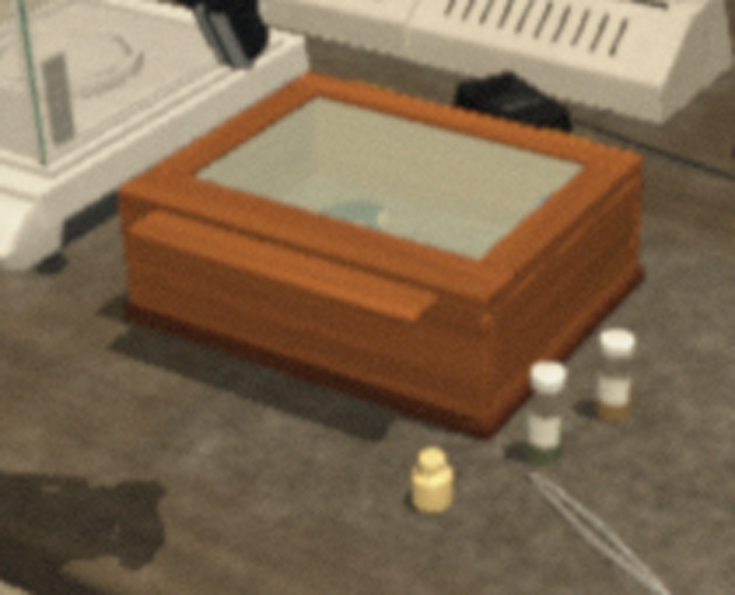

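View pics/top19.png

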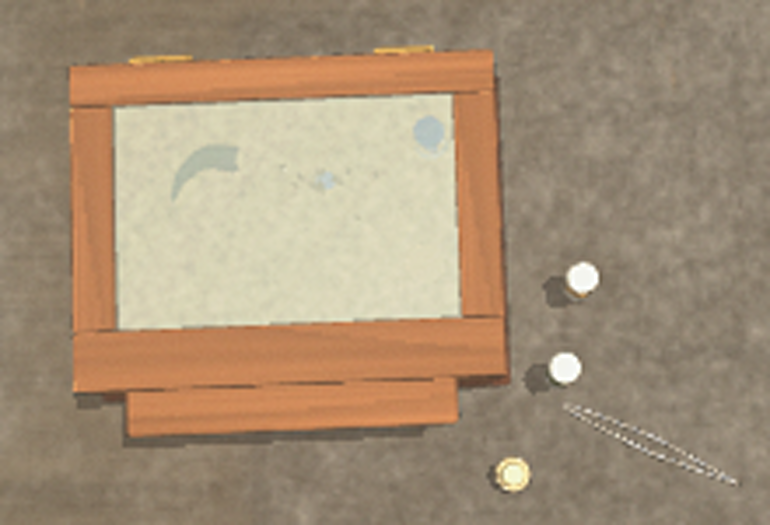

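The lid lies flush on the rim and the bystanders are at the same pixels as at the start. The gripper is clear, so I'm handing the job in.

```bash
python3 -c "
from h import *
st(); print(robot.job_done())"
```

```text
q [ 0.134  0.094  0.539  2.175 -0.488  0.602 -0.538] p [ 0.4239 -0.281   0.2609] quat [ 0.6942 -0.6916  0.1507 -0.1307]
x [-0.002 -1.     0.028] y [-0.921 -0.009 -0.39 ] z [ 0.39  -0.027 -0.92 ] F [ 0.6  0.2 -0.8] t 27.0833
the job is handed in; nothing more can be done
None
```

The lid is down and looks shut, the rod has folded into the case, and the job was handed in at about 27 s. No verdict was reported.

**What I did:**
- **Tilt:** the moves cannot tilt the tool directly. I got about 0.4 rad of tilt toward the case by pressing the arm against its upper reach limit.
- **Rod and catch:** I slid the shut fingers under the lip, pushed the rod over to the right, and the lid came onto the finger.
- **Lowering:** I lowered the lid in small steps while sliding right to stay in reach. The finger carried about 2.5–6 N until the lid was nearly shut, then backed out.

**Last checks:**
- **Lid:** in the pictures it lies flush. Its corners sit within about 5 enlarged-picture pixels of where a shut lid should be, which is about 0.01 rad.
- **Rod:** it was last seen lying inside the front wall before the lid closed. It is hidden now.
- **Bystanders:** the vials, weight and forceps are at the same pixels as at the start.
- **Gripper:** it is clear, with wrist force at noise level.

**What did not go cleanly:**
- On the first try the finger caught the lip's left end and the wrist read about 24 N. I backed off and turned the gripper round.
- A later probe against the lip read about 16 N.
- In the last few millimetres the force fell to about 1.5 N and then to zero, so I could not tell exactly when the lid touched the rim. I then pressed lightly up under the lip to about 4 N and lowered again to make sure the finger was bearing. I took no picture during that press.

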